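# Clear the panels, fetch the check weight for the balance, put the panels back

### The job

Check the balance: clear the jar off its pan and both sandwich panels out of the rack, standing all three upright on the rubber mat, then fetch the big brass weight from between their far ends and set it down gently in the middle of the pan. Then put each panel back upright in the slot cut for its thickness, pushed fully down and about centred along the slot. Let nothing fall over, leave the jar on the mat and leave the small brass weight where it is.

Things in the scene. Friction and masses are not known exactly. Their poses are not given: they have to be found in the camera images.
- thin_panel_mid (a point): Thin sandwich panel, black skins with a yellow foam core (its top edge shows yellow): a flat plate 130 long (its x) x 14 thick (its y) x 100 high (its z) mm, about 110 g, standing on edge. At the start it stands in the narrow slot, its foot on the slot's floor. The point is its centre, 50 mm above its lower edge.
- thick_panel_mid (a point): Thick sandwich panel, white skins with a blue foam core (its top edge shows blue): 130 long (its x) x 22 thick (its y) x 100 high (its z) mm, about 170 g, standing on edge. At the start it stands in the wide slot. The point is its centre, 50 mm above its lower edge.
- big_weight_mid (a point): Big brass check weight, about 180 g: a round body 32 mm in diameter, 22 mm high, with a knob 16 mm in diameter on top, 36 mm high in all. It stands on the rack's rear shelf, behind the beech blocks and between the far ends of the two panels, only 2 to 9 mm from them, so that no fingers get in until the panels are out. The point is on its axis, 18 mm above its underside; z up.
- jar_mid (a point): Amber sample jar with a white lid, 48 mm in diameter, 70 mm high, about 140 g, standing on the balance pan at the start. The point is on its axis, 35 mm above its underside; z up.
- slot_narrow_floor (a point): Narrow slot, for the thin panel: a groove 18 mm wide and 30 mm deep, open at both ends, in a beech block 70 mm long (x), 56 mm wide (y), its top 44 mm above the bench; the upper 5 mm of the groove flare at 45 degrees. A panel in it juts out 30 mm at either end. The point is the centre of the groove's floor, 14 mm above the bench; x runs along the groove to the rear shelf, y across it, z up.
- rack: Specimen rack: an aluminium tray 185 (x) x 184 (y) mm with three grooved beech blocks side by side, 60 mm from centre to centre, and behind them (+x) a felt-lined shelf 6 mm above the bench with a 3 mm lip. Narrow and wide slot come in either order; the third, 34 mm wide, at the +y end, belongs to a panel that is elsewhere and stays empty. Origin on the bench, 40 mm beyond the middle block's centre.
- slot_wide_floor (a point): Wide slot of the rack, for the thick panel: a groove 26 mm wide, otherwise like the narrow one. The point is the centre of the groove's floor, 14 mm above the bench; x along the groove, y across it, z up.
- mat_top (a point): Black rubber mat fixed to the bench, 170 (its x) x 240 (its y) x 3 mm. The point is the centre of its top face; z up.
- pan (a point): Round steel pan of the orange bench balance, 130 mm in diameter, its top 78 mm above the bench. The point is the centre of its top face; x runs away from the sloping display. The balance's case is 250 x 200 mm and 58 mm high, reaching 165 mm from the pan's centre towards the display side (-x) and 85 mm the other way; the display rises to 82 mm.
- small_weight_mid (a point): Small brass weight, 20 mm in diameter, 24 mm high, 50 g, standing on the rack's rear shelf behind the empty slot; to be left alone. The point is on its axis, 12 mm above its underside.

How it is judged:
By the outcome, as a careful person would: the job done as asked, in the order asked, and still so for the second after the job is handed in, with the robot touching nothing.
It also fails if it takes over 131 s, if anything falls off the work surface, if the arm or the gripper's body presses on something with over 40 N, if the wrist force passes 120 N, or if a joint passes its speed limit or range.

### The arm

A 7-joint arm with a two-finger parallel gripper is mounted at the origin on the work surface. World frame = base frame: x ahead of the robot, y to its left, z up, the work surface at z = 0. Lengths are in m, angles in rad, forces in N, time in s.
With the tool pointing down it reaches from about 0.4 to 0.85 m from the base axis. Payload 4.5 kg.
Tool frame: the origin (TCP) lies midway between the tips of the shut fingers; the grasp point (between the pads) lies 19 mm behind it; y points along the fingers, z is the direction in which the jaws open and shut, and the axes are right-handed (so a half turn about y gives the same grasp; the last joint's range is limited). The gripper opens to 88 mm and grips with 3 to 60 N. Pads are 18 mm wide; open, the fingers measure 123 mm over their backs; the gripper's body (75 mm by 187 mm) begins 45 mm behind the grasp point.
Start: joints at [0.034, 0.689, -0.195, 1.565, 0.157, 0.902, -0.215], TCP at [0.625, 0, 0.239] pointing down, gripper open.
Joint ranges: [-3.01, 3.01], [-0.46, 2.08], [-1.47, 1.51], [0.13, 2.56], [-1, 4.14], [0.04, 2.09], [-2.66, 2.66]. Speed limits (rad/s): [2.57, 2.57, 3.14, 3.14, 3.14, 3.14, 3.14].

### API

Orientations are given as a unit quaternion [x, y, z, w].
In Python, from plant import r, snapshot, get_calibration, job, boxes_of gives the robot as it stands. The module is installed in compiled form; this text tells all that it offers.
- The arm moves only by the shell command python3 -m handwheel 'ROWS' [OPENING] [FORCE]. ROWS is JSON, a list that holds one entry, the list of rows, each a list of 6 numbers: the shift along the tool's x, y, z as a fraction of full scale, then the turn, a rotation vector about the tool's x, y, z as a fraction of full scale. In form: [[[x, y, z, wx, wy, wz], ...]]. A call has 1 to 12 rows; each row is the pose to reach, as a shift and turn from the pose commanded when the call began, along the tool's axes at that moment, turning the shorter way round; what a row does not reach only later rows make up. Full scale, the value 1, is 100 cm for a shift and 180 degrees for a turn. A row lasts 1/12 s, in which the tool goes at most 41.7 mm and 7.16 degrees, less where a joint would pass 70% of its speed; a pose out of reach is approached as far as the arm can. A call with a number of a shift or a turn outside -1 to 1 is refused whole. A call with a gripper value outside its range is refused whole. OPENING is the opening, from -1 (shut) to 1 (fully open), set as the call begins (- or left out, the last holds). The fingers move at their own pace and stop on an object; FORCE is the grip in N (left out, the last holds). Time passes only in rows, so rows that repeat a pose let the fingers close. It gives the time, the measured TCP pose, the force and the opening at its end, in the units of the state.
- r.get_state(): the state, without advancing time (a new reading comes with each control period).
- snapshot(name): name is "scene" or "side" or "wrist"; returns the picture (400x640x3 uint8, red, green, blue); there is no depth.
- get_calibration(name): a dict with "fx", "fy", "cx", "cy" (pixels), "T" (4x4, takes a point from camera to world coordinates). Camera axes: x right, y down, z forward; pixel columns grow to the right and rows downward; lengths in m; the calibration is good to about 2 mm. A picture is of the moment at which its call begins: read the wrist's pose just before it. get_calibration takes no time and is no camera call; for the wrist camera it gives the pose at the moment of the call.
- job.finish_job(): hands the job in, once; it reports no verdict.
Trained networks look in the newest picture that a camera, given by its name, has taken for a name from the list of things; names that differ only in an ending like _2 or _b are one class to them, and where a whole thing is asked for, a point or a joint stands for the part that bears it (a point fixed in the world has none). Each returns a list of dicts, best first, with "confidence" (0 to 1); they miss things now and then, are a little off and sometimes report something else, mostly with a low value. They report only what shows in the picture. A call takes as long as a camera call.
- boxes_of(thing, camera): "bbox" ([left, top, right, bottom] in pixels, round what is visible of it).
The state is a dict: "clock": time; "q": joint angles; "qd": joint speeds; "joint_torque": joint torques, N m; "tool_pos": TCP position; "eef_rot": TCP orientation; "contact_force": force on the tool from outside, world axes, zero at the start; "moment": the same for the moment, N m; "opening": opening from 0.0 (shut) to 1.0 (fully open).
Only numpy, scipy, OpenCV 4.12 (cv2) and the standard library are available. Lean on these libraries where they do the work, as an engineer would, in place of code of your own. Each camera call takes 0.05 s, during which the arm holds its last target. There are 200 camera calls.

## Working session

There is one attempt and no reset: what is moved stays moved. The work goes in short steps, Python scripts to look and compute and a shell command to move; the robot and the scene stay as the last step left them, time stands still between calls to the robot, and variables do not carry over. Pictures are saved under pics/ and viewed, about 12 in all and at most 16, crops included, and the job is handed in when it is done.

```bash
mkdir -p pics; ls; python3 - <<'E'
from plant import r, snapshot, get_calibration, job, boxes_of
import cv2,numpy as np
s=r.get_state()
for k in s: print(k,np.round(s[k],4))
for c in ["scene","side","wrist"]:
    im=snapshot(c); cv2.imwrite(f"pics/{c}0.png",im[:,:,::-1])
    K=get_calibration(c); print(c,{k:np.round(K[k],4).tolist() for k in K})
    for t in ["thin_panel_mid","thick_panel_mid","big_weight_mid","jar_mid","rack","small_weight_mid","mat_top","pan","slot_narrow_floor"]:
        try: print(t,[(np.round(b["bbox"]).tolist(),round(b["confidence"],2)) for b in boxes_of(t,c)][:3])
        except Exception as e: print(t,e)
E
```

```text
pics
clock 0.0
q [ 0.0338  0.69   -0.1945  1.5663  0.1573  0.9025 -0.2151]
qd [ 0.0034  0.0007 -0.0021 -0.0005 -0.0005  0.0008 -0.0016]
joint_torque [ 3.00000e-04 -5.27572e+01 -1.26690e+00 -1.53434e+01 -5.26000e-02
  6.60000e-03  2.00000e-04]
tool_pos [ 6.244e-01 -1.000e-04  2.379e-01]
eef_rot [ 0.5005 -0.5004  0.4996 -0.4995]
contact_force [-0.4009 -0.6502  0.2803]
moment [ 0.0153 -0.037   0.0496]
opening 0.9998
scene {'fx': 499.1758, 'fy': 499.1758, 'cx': 326.5067, 'cy': 198.0047, 'T': [[-0.8808, 0.3951, -0.261, 0.8158], [0.4735, 0.7357, -0.4843, 0.5118], [0.0007, -0.5501, -0.8351, 1.0218], [0.0, 0.0, 0.0, 1.0]]}
thin_panel_mid [([396.0, 266.0, 464.0, 314.0], 0.55)]
thick_panel_mid [([414.0, 289.0, 483.0, 338.0], 0.81), ([413.0, 291.0, 451.0, 317.0], 0.46)]
big_weight_mid [([403.0, 310.0, 418.0, 331.0], 0.66), ([426.0, 356.0, 438.0, 371.0], 0.19)]
jar_mid []
rack [([371.0, 290.0, 490.0, 388.0], 0.93)]
small_weight_mid [([425.0, 358.0, 436.0, 369.0], 0.43)]
mat_top [([261.0, 190.0, 370.0, 301.0], 0.9), ([414.0, 294.0, 453.0, 315.0], 0.57)]
pan [([227.0, 76.0, 349.0, 170.0], 0.72)]
s
[... 423 characters left out ...]

jar_mid [([335.0, 124.0, 354.0, 153.0], 0.76)]
rack [([239.0, 282.0, 372.0, 397.0], 0.57)]
small_weight_mid [([306.0, 142.0, 399.0, 187.0], 0.64), ([269.0, 343.0, 282.0, 359.0], 0.58)]
mat_top [([238.0, 201.0, 337.0, 263.0], 0.97)]
pan [([307.0, 138.0, 396.0, 188.0], 0.58)]
slot_narrow_floor []
wrist {'fx': 294.4266, 'fy': 294.4266, 'cx': 322.0533, 'cy': 206.2753, 'T': [[1.0, -0.0002, 0.001, 0.625], [0.0001, -0.9522, -0.3054, 0.0792], [0.001, 0.3054, -0.9522, 0.3849], [0.0, 0.0, 0.0, 1.0]]}
thin_panel_mid []
thick_panel_mid []
big_weight_mid []
jar_mid []
rack []
small_weight_mid []
mat_top [([211.0, 56.0, 359.0, 246.0], 0.82)]
pan [([179.0, 337.0, 309.0, 388.0], 0.92)]
slot_narrow_floor []
```

View pics/scene0.png

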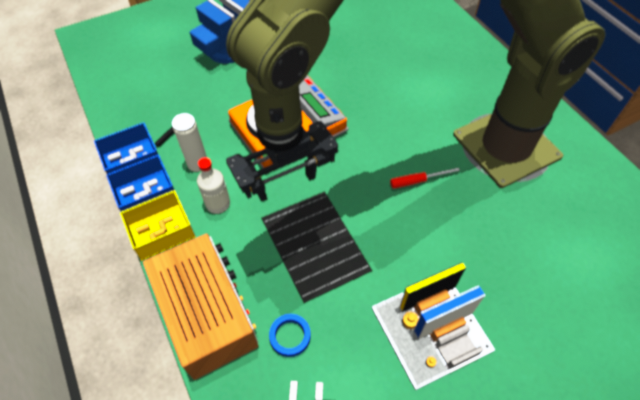

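View pics/side0.png

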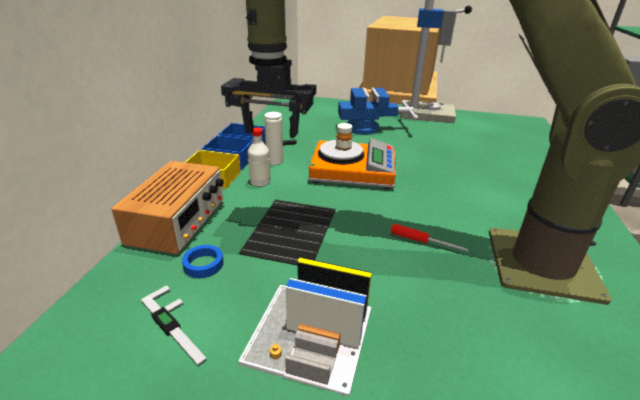

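View pics/wrist0.png

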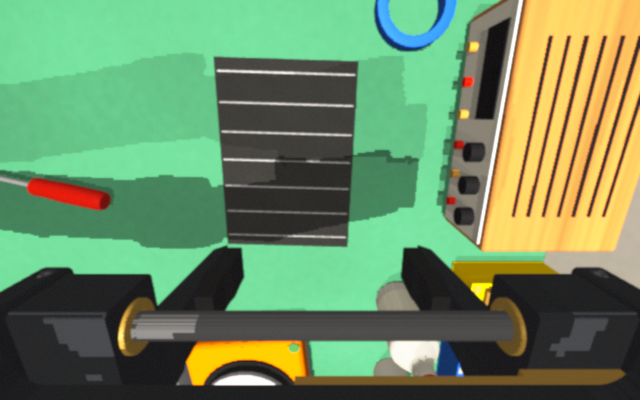

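The pictures show the rack at lower right of the scene view: thin/yellow panel around (435,288), thick/blue around (452,312), the weights at (411,320) and (431,362). The mat is around (316,245). The side view shows the jar on the pan at (344,137). Next step is turning these into world coordinates.

```bash
cat > h.py <<'E'
from plant import r, snapshot, get_calibration, job, boxes_of
import cv2,numpy as np
from scipy.spatial.transform import Rotation as R
def plane(K,uv,z):
    uv=np.atleast_2d(np.asarray(uv,float)); T=np.array(K["T"])
    d=np.c_[(uv[:,0]-K["cx"])/K["fx"],(uv[:,1]-K["cy"])/K["fy"],np.ones(len(uv))]@T[:3,:3].T
    return (T[:3,3]+d*((z-T[2,3])/d[:,2])[:,None])[:,:2]
def proj(K,P):
    P=np.atleast_2d(P); T=np.array(K["T"]); c=(P-T[:3,3])@T[:3,:3]
    return np.c_[K["fx"]*c[:,0]/c[:,2]+K["cx"],K["fy"]*c[:,1]/c[:,2]+K["cy"]]
def blob(im,lo,hi,box,K,z,name="",n=1):
    hsv=cv2.cvtColor(im,cv2.COLOR_RGB2HSV); m=cv2.inRange(hsv,lo,hi); k=np.zeros_like(m)
    x0,y0,x1,y1=box; k[y0:y1,x0:x1]=255; m&=k
    nn,lab,st,ce=cv2.connectedComponentsWithStats(m)
    for i in 1+np.argsort(-st[1:,4])[:n]:
        v,u=np.nonzero(lab==i)
        p=plane(K,np.c_[u,v],z)
        rc=cv2.minAreaRect((p*1000).astype(np.float32)); bp=cv2.boxPoints(rc)
        e=max([bp[1]-bp[0],bp[2]-bp[1]],key=np.linalg.norm); 
        print(name,"n",st[i,4],"px",st[i,:4],"mean mm",np.round(p.mean(0)*1000,1),"rect c",np.round(rc[0],1),"size",np.round(sorted(rc[1]),1),"long axis deg",round((np.degrees(np.arctan2(e[1],e[0]))+90)%180-90,1))
E
python3 - <<'E'
from h import *
for c in ["scene","side"]:
    im=cv2.imread(f"pics/{c}0.png")[:,:,::-1].copy(); K=get_calibration(c)
    sc=c=="scene"
    blob(im,(24,150,120),(34,255,255),(380,250,490,330) if sc else (280,250,385,300),K,.114,c+" yellow")
    blob(im,(95,150,100),(125,255,255),(400,280,500,345) if sc else (270,270,385,320),K,.114,c+" blue")
    blob(im,(8,120,80),(30,255,255),(395,305,422,335) if sc else (260,340,290,365),K,.030,c+" brass")
    blob(im,(8,120,80),(30,255,255),(420,350,445,375) if sc else (260,340,290,365),K,.030,c+" small brass")
    blob(im,(0,0,0),(180,120,60),(255,185,380,305) if sc else (235,195,345,265),K,.003,c+" mat")
    blob(im,(0,0,110),(180,60,255),(365,285,500,395) if sc else (235,280,380,400),K,.004,c+" rack",2)
K=get_calibration("side"); print("jar lid box", plane(K,[[344,128]],.148), "bottom",plane(K,[[344,150]],.078))
c=cv2.imread("pics/scene0.png")[250:400,360:500]; d=cv2.imread("pics/side0.png")[240:400,230:390]
d2=cv2.imread("pics/side0.png")[105:205,295:405]
a=cv2.resize(c,(400,428),interpolation=2);b=cv2.resize(d,(400,400),interpolation=2)
cv2.imwrite("pics/crop1.png",np.hstack([a[:400],b]))
E
```

```text
scene yellow n 412 px [406 263  59  31] mean mm [433.8 252.7] rect c [432.7 252.8] size [ 13.  134.1] long axis deg -3.9
scene blue n 479 px [421 287  63  34] mean mm [435.1 312. ] rect c [434.1 312.1] size [ 14.  133.8] long axis deg -3.4
scene brass n 246 px [403 305  19  24] mean mm [492.  278.9] rect c [487.9 274.1] size [29.2 57.7] long axis deg 35.7
scene small brass n 79 px [426 357  10  10] mean mm [507.9 370.7] rect c [508.  370.5] size [17.4 18.3] long axis deg -28.3
scene mat n 3550 px [263 193  89  76] mean mm [581.7 -22.6] rect c [579.2 -25.6] size [147.  167.7] long axis deg -1.7
scene rack n 5355 px [372 293 123  97] mean mm [470.3 333.5] rect c [434.7 311.4] size [188.5 235.1] long axis deg -3.9
scene rack n 179 px [420 286  58  27] mean mm [384.3 271.9] rect c [388.3 268.3] size [ 21.2 143.5] long axis deg -2.0
side yellow n 381 px [298 257  74  21] mean mm [429.1 254. ] rect c [430.4 253.8] size [ 13.5 132.1] long axis deg -3.9
side blue n 518 px [286 280  80  24] mean mm [430.2 314. ] rect c [431.8 314. ] size [ 14.5 131.3] long axis deg -3.7
side brass n 136 px [270 344  11  15] mean mm [497.5 381.1] rect c [497.8 380.9] size [16.2 27. ] long axis deg -72.3
side small brass n 136 px [270 344  11  15] mean mm [497.5 381.1] rect c [497.8 380.9] size [16.2 27. ] long axis deg -72.3
side mat n 2027 px [255 204  80  39] mean mm [575.8 -17.5] rect c [577.2 -23.8] size [146.9 170.8] long axis deg -1.7
side rack n 8048 px [239 285 132 111] mean mm [458.1 316.5] rect c [458.7 310.5] size [189.3 192.1] long axis deg 86.2
side rack n 76 px [298 280  69  16] mean mm [441.4 191.4] rect c [442.2 191.3] size [  3.  142.1] long axis deg -3.8
jar lid box [[ 0.51069121 -0.30817957]] bottom [[ 0.50707128 -0.30912247]]
```

View pics/crop1.png

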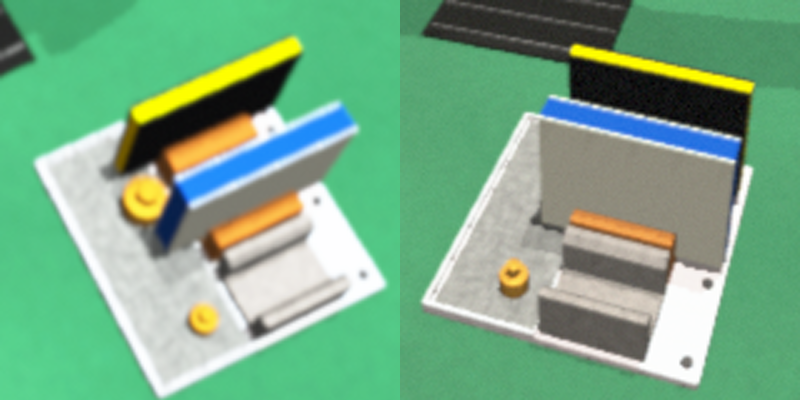

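The crop confirms the rack yaw of about -3.8°, with the thin panel in the -y slot and the thick panel in the middle one. The big weight is between their far ends, at (145,198) in the crop. First move is to hover over the jar.

```bash
python3 -m handwheel '[[[0.3,0,-0.115,0,0,0],[0.3,0,-0.115,0,0,0],[0.3,0,-0.115,0,0,0],[0.3,0,-0.115,0,0,0],[0.3,0,-0.115,0,0,0],[0.3,0,-0.115,0,0,0],[0.3,0,-0.115,0,0,0],[0.3,0,-0.115,0,0,0],[0.3,0,-0.115,0,0,0],[0.3,0,-0.115,0,0,0]]]' 1 20
python3 - <<'E'
from h import *
im0=cv2.imread("pics/wrist0.png")
T=np.eye(4);
K0={'fx': 294.4266, 'fy': 294.4266, 'cx': 322.0533, 'cy': 206.2753, 'T': [[1.0, -0.0002, 0.001, 0.625], [0.0001, -0.9522, -0.3054, 0.0792], [0.001, 0.3054, -0.9522, 0.3849], [0.0, 0.0, 0.0, 1.0]]}
p=plane(K0,[(215,57),(357,61),(347,246),(229,243)],.003); print("mat",np.round(p*1000),p.mean(0),(np.degrees(np.arctan2(*(p[1]-p[0])[::-1]))))
s=r.get_state(); print(s["tool_pos"],s["clock"])
K=get_calibration("wrist"); im=snapshot("wrist"); cv2.imwrite("pics/w1.png",im[:,:,::-1])
for t in ["jar_mid","pan"]:print(t,[(np.round(b["bbox"]),b["confidence"]) for b in boxes_of(t,"wrist")])
E
```

```text
clock: 2.33
tool_pos: [0.5087, -0.3025, 0.2386]
eef_rot: [0.499, -0.501, 0.501, -0.498]
contact_force: [-0.6, 0.9, -0.0]
opening: 0.998
mat [[ 500.  140.]
 [ 666.  136.]
 [ 661. -103.]
 [ 493.  -98.]] [0.5802043  0.01896033] -1.4472333297653954
[ 0.50874605 -0.30249303  0.23863901] 2.3333
jar_mid [(array([305., 193., 352., 260.]), 0.72)]
pan [(array([176., 103., 404., 288.]), 0.79)]
```

View pics/w1.png

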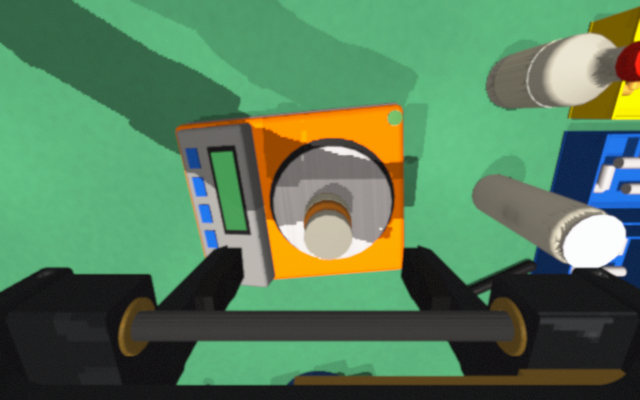

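The jar's lid is at about (328,238). The pan ellipse spans about (273..393, 142..260), with a tall bottle at right at (595,240).

```bash
python3 - <<'E'
from h import *
im=cv2.imread("pics/w1.png")[:,:,::-1].copy();K=get_calibration("wrist")
print("lid",plane(K,[[328,238],[304,238],[353,238],[328,214],[328,261]],.148)*1000)
print("pan",plane(K,[[273,202],[393,199],[333,142],[333,260]],.078)*1000)
print("case edge",plane(K,[[402,105],[405,270],[180,127]],.058)*1000)
print("bottle top",plane(K,[[597,240]],.15)*1000)
blob(im,(0,0,150),(180,60,255),(300,205,360,265),K,.148,"lid")
E
```

```text
lid [[ 516.5336414  -323.85306962]
 [ 495.52858921 -323.89544003]
 [ 538.42090018 -323.80891965]
 [ 516.33478317 -301.61484008]
 [ 516.73454018 -346.31949214]]
pan [[ 457.98295985 -312.29460974]
 [ 588.50436599 -308.59298416]
 [ 522.44347854 -247.98348707]
 [ 524.34267195 -382.59958438]]
case edge [[ 595.20843041 -211.51370564]
 [ 615.67912413 -407.05630732]
 [ 358.83354527 -234.50949817]]
bottle top [[ 750.92046461 -324.39047252]]
lid n 2344 px [300 205  60  54] mean mm [ 518.4 -321.6] rect c [ 518.  -318.4] size [49.8 52.4] long axis deg 0.1
```

```bash
python3 -m handwheel '[[[0.02,0,0.007,0,0,0],[0.02,0.05,0.007,0,0,0],[0.02,0.09,0.007,0,0,0],[0.02,0.12,0.007,0,0,0],[0.02,0.134,0.007,0,0,0],[0.02,0.134,0.007,0,0,0],[0.02,0.134,0.007,0,0,0]]]' 1 15
python3 -m handwheel '[[[0,0,0,0,0,0],[0,0,0,0,0,0],[0,0,0,0,0,0],[0,0,0,0,0,0],[0,0,0,0,0,0],[0,0,0,0,0,0],[0,0,0,0,0,0],[0,0,0,0,0,0]]]' -1 15
```

```text
clock: 3.07
tool_pos: [0.5179, -0.3182, 0.1044]
eef_rot: [-0.5, 0.5, -0.499, 0.501]
contact_force: [0.6, -0.0, 0.6]
opening: 1.002
clock: 3.73
tool_pos: [0.5164, -0.3202, 0.105]
eef_rot: [-0.5, 0.5, -0.5, 0.5]
contact_force: [-2.5, 0.4, 4.7]
opening: 0.534
```

```bash
python3 -m handwheel '[[[0,-0.01,0,0,0,0],[0,-0.04,0,0,0,0],[0,-0.06,0,0,0,0],[-0.03,-0.06,0.01,0,0,0],[-0.07,-0.06,0.02,0,0,0],[-0.11,-0.06,0.03,0,0,0],[-0.15,-0.06,0.04,0,0,0],[-0.19,-0.06,0.05,0,0,0],[-0.22,-0.06,0.06,0,0,0],[-0.24,-0.06,0.068,0,0,0],[-0.25,-0.06,0.068,0,0,0],[-0.25,-0.06,0.068,0,0,0]]]'
python3 -m handwheel '[[[0,0.03,0,0,0,0],[0,0.06,0,0,0,0],[0,0.09,0,0,0,0],[0,0.11,0,0,0,0],[0,0.122,0,0,0,0],[0,0.127,0,0,0,0],[0,0.129,0,0,0,0],[0,0.131,0,0,0,0],[0,0.131,0,0,0,0],[0,0.131,0,0,0,0]]]'
```

```text
clock: 4.73
tool_pos: [0.5854, -0.0664, 0.165]
eef_rot: [-0.501, 0.499, -0.498, 0.502]
contact_force: [0.5, -0.8, -1.4]
opening: 0.535
clock: 5.57
tool_pos: [0.5858, -0.0702, 0.0349]
eef_rot: [0.499, -0.499, 0.501, -0.5]
contact_force: [0.7, -0.1, -2.2]
opening: 0.535
```

```bash
python3 -m handwheel '[[[0,0.001,0,0,0,0],[0,0.002,0,0,0,0],[0,0.003,0,0,0,0],[0,0.0035,0,0,0,0],[0,0.004,0,0,0,0],[0,0.004,0,0,0,0]]]'
python3 -m handwheel '[[[0,0.0005,0,0,0,0],[0,0.001,0,0,0,0],[0,0.0015,0,0,0,0],[0,0.0015,0,0,0,0]]]'
```

```text
clock: 6.07
tool_pos: [0.5851, -0.0698, 0.03]
eef_rot: [-0.5, 0.5, -0.5, 0.5]
contact_force: [-0.9, 1.2, 2.2]
opening: 0.535
clock: 6.4
tool_pos: [0.5851, -0.0699, 0.0299]
eef_rot: [0.5, -0.5, 0.5, -0.5]
contact_force: [-2.9, 0.6, 13.9]
opening: 0.535
```

```bash
python3 -m handwheel '[[[0,0,0,0,0,0],[0,0,0,0,0,0],[0,0,0,0,0,0],[0,0,0,0,0,0],[0,0,0,0,0,0],[0,-0.04,0,0,0,0],[0,-0.08,0,0,0,0],[0,-0.12,0,0,0,0],[0,-0.16,0,0,0,0],[0,-0.2,0,0,0,0],[0,-0.22,0,0,0,0],[0,-0.22,0,0,0,0]]]' 1
python3 -m handwheel '[[[-0.36,0,-0.151,0,-0.479,0],[-0.36,0,-0.151,0,-0.479,0],[-0.36,0,-0.151,0,-0.479,0],[-0.36,0,-0.151,0,-0.479,0],[-0.36,0,-0.151,0,-0.479,0],[-0.36,0,-0.151,0,-0.479,0],[-0.36,0,-0.151,0,-0.479,0],[-0.36,0,-0.151,0,-0.479,0],[-0.36,0,-0.151,0,-0.479,0],[-0.36,0,-0.151,0,-0.479,0],[-0.36,0,-0.151,0,-0.479,0],[-0.36,0,-0.151,0,-0.479,0]]]'
python3 -m handwheel '[[[0,0,0,0,-0.022,0],[0,0,0,0,-0.022,0],[0,0,0,0,-0.022,0],[0,0,0,0,-0.022,0]]]'
python3 - <<'E'
from h import *
s=r.get_state(); print(s["tool_pos"],R.from_quat(s["eef_rot"]).as_matrix().round(3),s["q"])
K=get_calibration("wrist"); im=snapshot("wrist"); cv2.imwrite("pics/w2.png",im[:,:,::-1])
E
```

```text
clock: 7.4
tool_pos: [0.5881, -0.0701, 0.2535]
eef_rot: [0.497, -0.497, 0.503, -0.502]
contact_force: [0.3, 0.7, -0.8]
opening: 1.001
clock: 8.4
tool_pos: [0.4324, 0.2915, 0.2471]
eef_rot: [0.707, -0.022, 0.021, -0.707]
contact_force: [0.4, -0.7, -1.0]
opening: 1.003
clock: 8.73
tool_pos: [0.4338, 0.2896, 0.2476]
eef_rot: [0.707, -0.002, 0.001, -0.707]
contact_force: [-1.1, -0.4, 0.3]
opening: 1.002
[0.43380595 0.2896358  0.24761124] [[ 1.    -0.001  0.004]
 [-0.004 -0.001  1.   ]
 [-0.001 -1.    -0.001]] [-0.29796969  0.59564196 -0.61298618  1.8507205   0.44878408  0.83790928
  0.42967197]
```

View pics/w2.png

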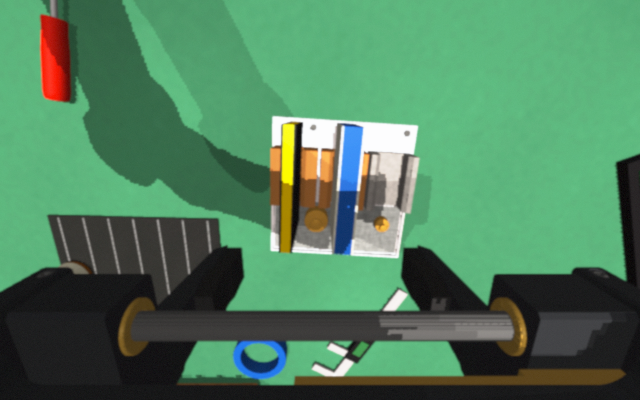

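The wrist view shows the yellow edge at about (290,187), blue at (347,188), the big weight's knob at (316,217) and the small weight at (381,225).

```bash
python3 - <<'E'
from h import *
im=cv2.imread("pics/w2.png")[:,:,::-1].copy();K=get_calibration("wrist")
blob(im,(24,150,100),(34,255,255),(265,110,310,260),K,.114,"yellow")
blob(im,(95,120,60),(125,255,255),(325,110,372,260),K,.114,"blue")
blob(im,(8,120,60),(30,255,255),(302,205,330,240),K,.030,"brass")
blob(im,(8,120,60),(30,255,255),(370,213,395,240),K,.028,"small")
print("knob",plane(K,[[316,217]],.042)*1000,"small",plane(K,[[381,225]],.030)*1000)
print("tray corners",plane(K,[[272,117],[417,126],[400,257],[271,250]],.004)*1000)
E
```

```text
yellow n 1445 px [280 123  16 130] mean mm [423.  255.1] rect c [429.4 254.6] size [ 12.4 131.1] long axis deg -3.8
blue n 2134 px [335 124  28 131] mean mm [427.2 314.9] rect c [431.6 314.7] size [ 17.1 131.9] long axis deg -3.3
brass n 538 px [302 205  28  27] mean mm [486.7 281.4] rect c [488.  280.9] size [35.  36.4] long axis deg -0.2
small n 171 px [374 217  15  15] mean mm [497.2 367.8] rect c [497.  367.7] size [17.7 21.3] long axis deg 28.6
knob [[481.97814137 281.74517187]] small [[497.86427415 367.51912411]]
tray corners [[360.80730868 226.36106049]
 [372.43322667 411.2350461 ]
 [558.72822361 403.96583528]
 [546.76502716 214.61482585]]
```

```bash
python3 -m handwheel '[[[-0.003,0,-0.0355,0,0.021,0],[-0.003,0,-0.0355,0,0.021,0],[-0.003,0,-0.0355,0,0.021,0],[-0.003,0.03,-0.0355,0,0.021,0],[-0.003,0.06,-0.0355,0,0.021,0],[-0.003,0.08,-0.0355,0,0.021,0],[-0.003,0.09,-0.0355,0,0.021,0],[-0.003,0.09,-0.0355,0,0.021,0],[-0.003,0.09,-0.0355,0,0.021,0]]]' -0.09 20
python3 - <<'E'
from h import *
s=r.get_state(); print(s["tool_pos"],s["opening"],R.from_quat(s["eef_rot"]).as_matrix().round(3))
K=get_calibration("wrist"); im=snapshot("wrist"); cv2.imwrite("pics/w3.png",im[:,:,::-1])
blob(im,(24,150,100),(34,255,255),(220,60,420,330),K,.114,"yellow")
E
```

```text
clock: 9.53
tool_pos: [0.431, 0.2554, 0.1585]
eef_rot: [-0.707, 0.024, -0.024, 0.707]
contact_force: [-0.1, -0.2, 0.9]
opening: 0.459
[0.43104239 0.25536679 0.15849632] 0.45868117863897817 [[ 0.998  0.     0.067]
 [-0.067  0.001  0.998]
 [ 0.    -1.     0.001]]
yellow n 2797 px [312 129  18 180] mean mm [420.7 255. ] rect c [428.4 254.6] size [ 11.5 132.8] long axis deg -3.4
```

View pics/w3.png

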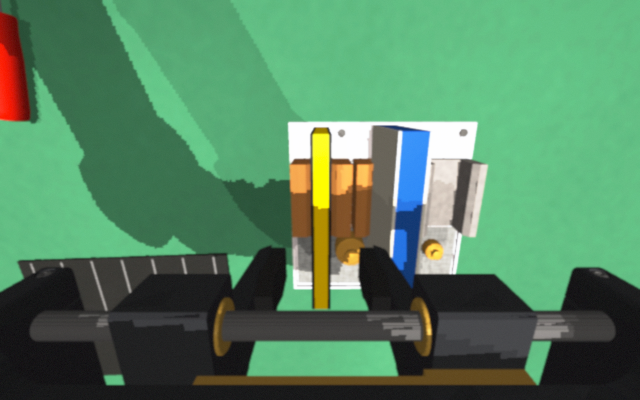

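The thin panel is centred between the fingers, with its edge at column 321 and the jaws from 270 to 375. Next I lower, grip and lift it.

```bash
python3 - <<'E'
from h import *
K=get_calibration("wrist")
print("block tops",(plane(K,[[302,160],[300,236],[343,160],[342,235],[291,160],[313,160],[331,160],[355,160],[369,160]],.044)*1000).round(1).tolist())
print("knob",plane(K,[[350,246]],.042)*1000)
E
python3 -m handwheel '[[[0,0.03,0,0,0,0],[0,0.06,0,0,0,0],[0,0.08,0,0,0,0],[0,0.0885,0,0,0,0],[0,0.0885,0,0,0,0],[0,0.0885,0,0,0,0]]]'
python3 -m handwheel '[[[0,0,0,0,0,0],[0,0,0,0,0,0],[0,0,0,0,0,0],[0,0,0,0,0,0],[0,0,0,0,0,0],[0,0,0,0,0,0]]]' -1 20
python3 -m handwheel '[[[0,-0.005,0,0,0,0],[0,-0.015,0,0,0,0],[0,-0.03,0,0,0,0],[0,-0.045,0,0,0,0],[0,-0.06,0,0,0,0],[0,-0.08,0,0,0,0],[0,-0.1,0,0,0,0],[0,-0.11,0,0,0,0],[0,-0.11,0,0,0,0]]]'
```

```text
block tops [[392.0, 240.5], [464.9, 232.1], [394.5, 276.8], [466.6, 272.5], [391.4, 230.8], [392.7, 250.2], [393.8, 266.1], [395.2, 287.4], [396.1, 299.8]]
knob [[479.70344897 279.92976576]]
clock: 10.08
tool_pos: [0.4316, 0.2553, 0.0707]
eef_rot: [-0.706, 0.023, -0.024, 0.707]
contact_force: [-0.3, 1.1, -0.0]
opening: 0.458
clock: 10.58
tool_pos: [0.4314, 0.2547, 0.0704]
eef_rot: [-0.706, 0.024, -0.024, 0.707]
contact_force: [-0.6, -0.2, 5.9]
opening: 0.162
clock: 11.33
tool_pos: [0.4318, 0.2552, 0.1815]
eef_rot: [-0.706, 0.023, -0.025, 0.708]
contact_force: [0.5, -0.6, -1.7]
opening: 0.154
```

```bash
python3 -m handwheel '[[[0.01,0,-0.015,0,0,0],[0.03,0,-0.04,0,0,0],[0.05,0,-0.067,0,0,0],[0.075,0,-0.1,0,0,0],[0.1,0,-0.134,0,0,0],[0.125,0,-0.168,0,0,0],[0.145,0,-0.195,0,0,0],[0.158,0,-0.212,0,0,0],[0.164,0,-0.22,0,0,0],[0.164,0,-0.22,0,0,0],[0.164,0,-0.22,0,0,0]]]'
python3 -m handwheel '[[[0,0.02,0,0,0,0],[0,0.045,0,0,0,0],[0,0.07,0,0,0,0],[0,0.09,0,0,0,0],[0,0.105,0,0,0,0],[0,0.113,0,0,0,0],[0,0.116,0,0,0,0],[0,0.118,0,0,0,0],[0,0.118,0,0,0,0],[0,0.118,0,0,0,0]]]'
```

```text
clock: 12.25
tool_pos: [0.5786, 0.0253, 0.179]
eef_rot: [-0.706, 0.024, -0.023, 0.707]
contact_force: [-0.6, 0.1, -1.4]
opening: 0.161
clock: 13.08
tool_pos: [0.5802, 0.0245, 0.0626]
eef_rot: [-0.707, 0.023, -0.024, 0.707]
contact_force: [0.4, -0.9, -1.0]
opening: 0.159
```

```bash
python3 -m handwheel '[[[0,0.001,0,0,0,0],[0,0.002,0,0,0,0],[0,0.0025,0,0,0,0],[0,0.003,0,0,0,0],[0,0.003,0,0,0,0],[0,0.003,0,0,0,0]]]'
python3 -m handwheel '[[[0,0.0005,0,0,0,0],[0,0.001,0,0,0,0],[0,0.001,0,0,0,0],[0,0.001,0,0,0,0]]]'
```

```text
clock: 13.58
tool_pos: [0.5799, 0.0239, 0.0594]
eef_rot: [0.707, -0.024, 0.024, -0.707]
contact_force: [-1.7, -1.7, 6.0]
opening: 0.152
clock: 13.92
tool_pos: [0.5799, 0.0239, 0.0594]
eef_rot: [0.707, -0.024, 0.024, -0.706]
contact_force: [-3.9, -1.3, 13.4]
opening: 0.159
```

```bash
python3 -m handwheel '[[[0,0,0,0,0,0],[0,0,0,0,0,0],[0,0,0,0,0,0],[0,0,0,0,0,0],[0,-0.005,0,0,0,0],[0,-0.02,0,0,0,0],[0,-0.05,0,0,0,0],[0,-0.08,0,0,0,0],[0,-0.11,0,0,0,0],[0,-0.13,0,0,0,0],[0,-0.13,0,0,0,0]]]' -0.09
python3 -m handwheel '[[[-0.167,0,0.279,0,0,0],[-0.167,0,0.279,0,0,0],[-0.167,0,0.279,0,0,0],[-0.167,0,0.279,0,0,0],[-0.167,0,0.279,0,0,0],[-0.167,0,0.279,0,0,0],[-0.167,0,0.279,0,0,0],[-0.167,0,0.279,0,0,0],[-0.167,0,0.279,0,0,0],[-0.167,0,0.279,0,0,0],[-0.167,0,0.279,0,0,0]]]'
python3 - <<'E'
from h import *
s=r.get_state(); print(s["tool_pos"],s["opening"],R.from_quat(s["eef_rot"]).as_matrix().round(3))
K=get_calibration("wrist"); im=snapshot("wrist"); cv2.imwrite("pics/w4.png",im[:,:,::-1])
blob(im,(95,120,60),(125,255,255),(220,60,420,330),K,.114,"blue")
K=get_calibration("side");im2=snapshot("side")
blob(im2,(24,150,120),(34,255,255),(200,150,400,265),K,.103,"yellow")
cv2.imwrite("pics/w4.png",np.hstack([im[80:360,200:500],im2[130:410,200:500]])[:,:,::-1])
E
```

```text
clock: 14.83
tool_pos: [0.5823, 0.0249, 0.1923]
eef_rot: [-0.706, 0.021, -0.027, 0.707]
contact_force: [1.2, 1.0, 0.3]
opening: 0.45
clock: 15.75
tool_pos: [0.432, 0.3124, 0.1871]
eef_rot: [0.707, -0.024, 0.024, -0.706]
contact_force: [0.2, -0.7, 0.3]
opening: 0.455
[0.43204934 0.31244369 0.18706946] 0.4547565965883468 [[ 0.998 -0.     0.068]
 [-0.068 -0.002  0.998]
 [-0.    -1.    -0.002]]
blue n 3366 px [314 128  23 160] mean mm [424.5 314.9] rect c [430.1 314.7] size [ 16.7 132. ] long axis deg -3.8
yellow n 764 px [200 150  40  39] mean mm [794.5 -84. ] rect c [791.7 -66.6] size [100.6 228.4] long axis deg -62.8Traceback (most recent call last):
  File "<stdin>", line 7, in <module>
    return _nx.concatenate(arrs, 1, dtype=dtype, casting=casting)
           ~~~~~~~~~~~~~~~^^^^^^^^^^^^^^^^^^^^^^^^^^^^^^^^^^^^^^^
ValueError: all the input array dimensions except for the concatenation axis must match exactly, but along dimension 0, the array at index 0 has size 280 and the array at index 1 has size 270
```

View pics/w4.png

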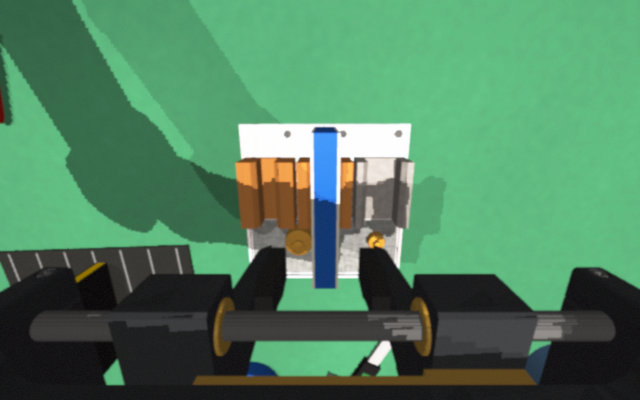

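The blue panel is centred at column 325 between the jaws (268 to 378), and the yellow panel is standing on the mat at left.

```bash
python3 -m handwheel '[[[0,0.02,0.002,0,0,0],[0,0.05,0.002,0,0,0],[0,0.08,0.002,0,0,0],[0,0.1,0.002,0,0,0],[0,0.113,0.002,0,0,0],[0,0.117,0.002,0,0,0],[0,0.117,0.002,0,0,0]]]'
python3 -m handwheel '[[[0,0,0,0,0,0],[0,0,0,0,0,0],[0,0,0,0,0,0],[0,0,0,0,0,0],[0,0,0,0,0,0],[0,0,0,0,0,0]]]' -1 20
python3 -m handwheel '[[[0,-0.005,0,0,0,0],[0,-0.015,0,0,0,0],[0,-0.03,0,0,0,0],[0,-0.045,0,0,0,0],[0,-0.06,0,0,0,0],[0,-0.08,0,0,0,0],[0,-0.1,0,0,0,0],[0,-0.11,0,0,0,0],[0,-0.11,0,0,0,0]]]'
python3 - <<'E'
from h import *
K=get_calibration("wrist")
im=snapshot("wrist"); cv2.imwrite("pics/w5.png",im[:,:,::-1])
E
```

```text
clock: 16.43
tool_pos: [0.4324, 0.3139, 0.0698]
eef_rot: [0.707, -0.025, 0.024, -0.706]
contact_force: [-0.3, 0.5, -0.0]
opening: 0.452
clock: 16.93
tool_pos: [0.4328, 0.3158, 0.0717]
eef_rot: [-0.706, 0.023, -0.025, 0.707]
contact_force: [0.9, -2.4, 6.0]
opening: 0.248
clock: 17.68
tool_pos: [0.4329, 0.3166, 0.1831]
eef_rot: [-0.706, 0.023, -0.025, 0.708]
contact_force: [0.5, 0.2, -2.4]
opening: 0.247
```

```bash
python3 -m handwheel '[[[0.01,0,-0.014,0,0,0],[0.03,0,-0.04,0,0,0],[0.05,0,-0.066,0,0,0],[0.075,0,-0.098,0,0,0],[0.1,0,-0.13,0,0,0],[0.125,0,-0.162,0,0,0],[0.145,0,-0.188,0,0,0],[0.157,0,-0.204,0,0,0],[0.162,0,-0.21,0,0,0],[0.162,0,-0.21,0,0,0],[0.162,0,-0.21,0,0,0]]]'
python3 -m handwheel '[[[0,0.02,0,0,0,0],[0,0.045,0,0,0,0],[0,0.07,0,0,0,0],[0,0.09,0,0,0,0],[0,0.105,0,0,0,0],[0,0.113,0,0,0,0],[0,0.116,0,0,0,0],[0,0.118,0,0,0,0],[0,0.118,0,0,0,0],[0,0.118,0,0,0,0]]]'
python3 -m handwheel '[[[0,0.0005,0,0,0,0],[0,0.001,0,0,0,0],[0,0.0015,0,0,0,0],[0,0.002,0,0,0,0],[0,0.002,0,0,0,0],[0,0.002,0,0,0,0]]]'
```

```text
clock: 18.65
tool_pos: [0.5783, 0.0966, 0.18]
eef_rot: [-0.706, 0.024, -0.023, 0.707]
contact_force: [-0.6, 0.8, -2.4]
opening: 0.247
clock: 19.48
tool_pos: [0.58, 0.0958, 0.0637]
eef_rot: [-0.706, 0.023, -0.024, 0.707]
contact_force: [-1.3, 0.2, -1.6]
opening: 0.25
clock: 19.98
tool_pos: [0.5796, 0.095, 0.0608]
eef_rot: [0.707, -0.024, 0.024, -0.707]
contact_force: [-0.5, 0.1, -2.1]
opening: 0.248
```

View pics/w5.png

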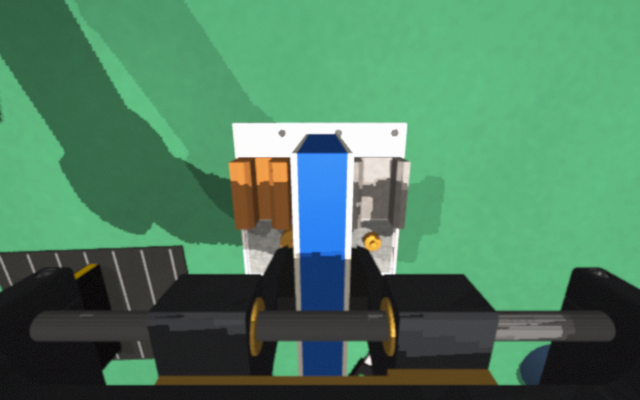

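The thick panel is clamped squarely (edge at columns 295–350). It hasn't touched the mat yet, so I keep lowering.

```bash
python3 -m handwheel '[[[0,0.0005,0,0,0,0],[0,0.001,0,0,0,0],[0,0.0015,0,0,0,0],[0,0.0015,0,0,0,0],[0,0.0015,0,0,0,0]]]'
```

```text
clock: 20.4
tool_pos: [0.5796, 0.0951, 0.0607]
eef_rot: [0.707, -0.024, 0.024, -0.706]
contact_force: [-2.8, -2.1, 10.4]
opening: 0.246
```

```bash
python3 -m handwheel '[[[0,0,0,0,0,0],[0,0,0,0,0,0],[0,0,0,0,0,0],[0,0,0,0,0,0],[0,-0.005,0,0,0,0],[0,-0.02,0,0,0,0],[0,-0.05,0,0,0,0],[0,-0.08,0,0,0,0],[0,-0.11,0,0,0,0],[0,-0.13,0,0,0,0],[0,-0.13,0,0,0,0]]]' -0.09
python3 -m handwheel '[[[-0.122,0,0.178,0,0,0],[-0.122,0,0.178,0,0,0],[-0.122,0,0.178,0,0,0],[-0.122,0,0.178,0,0,0],[-0.122,0,0.178,0,0,0],[-0.122,0,0.178,0,0,0],[-0.122,0.03,0.178,0,0,0],[-0.122,0.06,0.178,0,0,0],[-0.122,0.08,0.178,0,0,0],[-0.122,0.08,0.178,0,0,0],[-0.122,0.08,0.178,0,0,0]]]' 0.36
python3 - <<'E'
from h import *
s=r.get_state(); print(s["tool_pos"],s["opening"],R.from_quat(s["eef_rot"]).as_matrix().round(3))
K=get_calibration("wrist"); im=snapshot("wrist"); im2=snapshot("side")
blob(im,(8,120,60),(30,255,255),(290,200,380,330),K,.028,"brass")
for t in ["big_weight_mid","rack"]:print(t,[(np.round(b["bbox"]),b["confidence"]) for b in boxes_of(t,"wrist")])
cv2.imwrite("pics/w6.png",np.hstack([im[80:380,150:500],im2[100:400,180:530]])[:,:,::-1])
cv2.imwrite("pics/w6full.png",im[:,:,::-1])
E
```

```text
clock: 21.32
tool_pos: [0.582, 0.0964, 0.1939]
eef_rot: [-0.706, 0.021, -0.027, 0.708]
contact_force: [-0.8, 1.1, -0.1]
opening: 0.455
clock: 22.23
tool_pos: [0.4691, 0.2804, 0.1084]
eef_rot: [0.707, -0.025, 0.023, -0.706]
contact_force: [0.5, -0.9, 0.4]
opening: 0.681
[0.46909899 0.2804445  0.10836478] 0.6806276518677071 [[ 0.998 -0.002  0.067]
 [-0.067 -0.002  0.998]
 [-0.002 -1.    -0.002]]
brass n 2335 px [290 200  90  57] mean mm [476.8 283.7] rect c [482.8 289.6] size [49.9 72.4] long axis deg 86.2
big_weight_mid [(array([305., 215., 342., 258.]), 0.58)]
rack [(array([244.,  74., 480., 285.]), 0.71)]
```

View pics/w6.png

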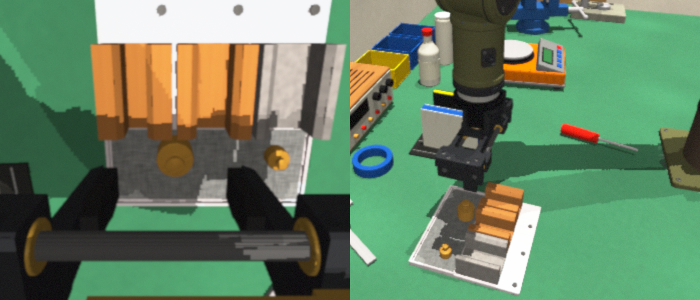

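Both panels stand upright on the mat. The big weight's body is centred at about (325,237) in the full frame and the knob at about (324,233).

```bash
python3 - <<'E'
from h import *
K=get_calibration("wrist"); im=cv2.imread("pics/w6full.png")
print("knob",plane(K,[[324,233]],.042)*1000,"body top",plane(K,[[325,238]],.028)*1000)
print("narrow block",plane(K,[[242,124],[323,124]],.044)*1000,"wide",plane(K,[[327,124],[408,124]],.044)*1000)
print("block x ends",plane(K,[[250,124],[250,218],[400,124],[395,217]],.044)*1000)
cv2.imwrite("pics/w6z.png",cv2.resize(im[110:270,235:415],(720,640)[::1],interpolation=2)[:600])
E
```

```text
knob [[482.7571887  282.28801182]] body top [[493.36173606 282.55242305]]
narrow block [[396.05324717 230.83090785]
 [399.88057976 287.04054121]] wide [[400.06968962 289.81787907]
 [403.90130857 346.09046345]]
block x ends [[396.43107373 236.37980957]
 [465.53970591 226.41862004]
 [403.52269509 340.53000471]
 [472.36567872 337.63161486]]
```

View pics/w6z.png

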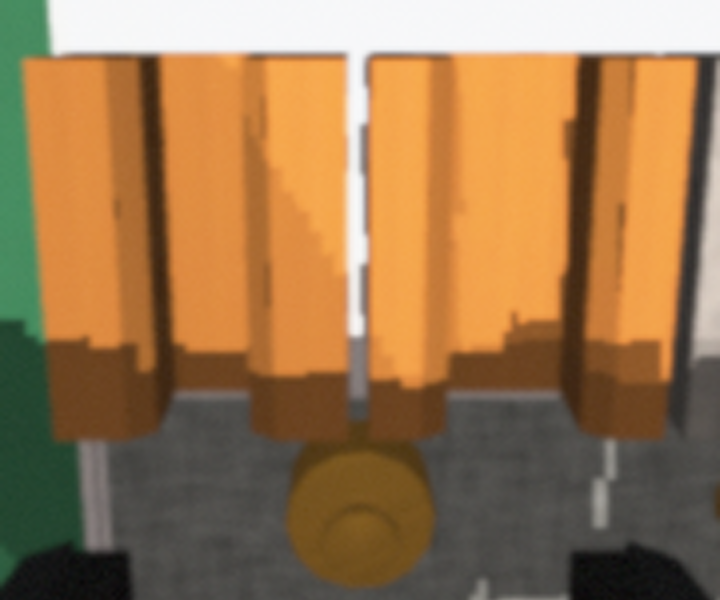

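```bash
python3 -m handwheel '[[[0.022,0,0.003,0,0,0],[0.022,0.03,0.003,0,0,0],[0.022,0.06,0.003,0,0,0],[0.022,0.08,0.003,0,0,0],[0.022,0.092,0.003,0,0,0],[0.022,0.096,0.003,0,0,0],[0.022,0.098,0.003,0,0,0],[0.022,0.098,0.003,0,0,0]]]'
python3 -m handwheel '[[[0,0,0,0,0,0],[0,0,0,0,0,0],[0,0,0,0,0,0],[0,0,0,0,0,0],[0,0,0,0,0,0],[0,0,0,0,0,0]]]' -1 15
python3 -m handwheel '[[[0,-0.001,0,0,0,0],[0,-0.002,0,0,0,0],[0,-0.004,0,0,0,0],[0,-0.01,0,0,0,0],[0,-0.02,0,0,0,0],[0,-0.03,0,0,0,0],[0,-0.03,0,0,0,0]]]'
python3 - <<'E'
from h import *
im=snapshot("wrist"); im2=snapshot("side")
cv2.imwrite("pics/w7.png",np.hstack([im[80:380,150:500],im2[100:400,180:530]])[:,:,::-1])
E
```

```text
clock: 23.1
tool_pos: [0.4925, 0.283, 0.0121]
eef_rot: [-0.706, 0.023, -0.024, 0.707]
contact_force: [-0.2, -0.1, -0.4]
opening: 0.678
clock: 23.6
tool_pos: [0.4922, 0.2821, 0.0117]
eef_rot: [0.707, -0.024, 0.024, -0.707]
contact_force: [-0.0, -1.1, 5.0]
opening: 0.353
clock: 24.18
tool_pos: [0.4931, 0.2834, 0.0436]
eef_rot: [-0.706, 0.023, -0.025, 0.708]
contact_force: [-0.0, -0.2, -2.2]
opening: 0.348
```

View pics/w7.png

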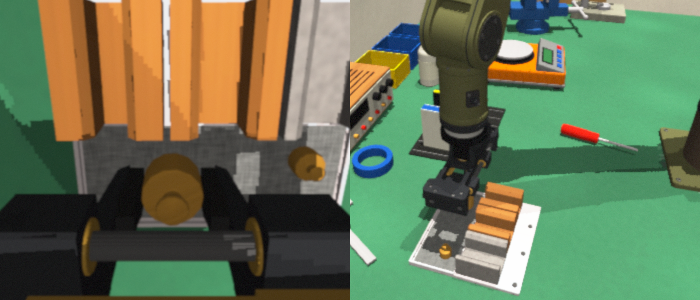

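The weight is held upright between the fingers, clear of the rack, and the small weight hasn't moved. Next it goes to the pan.

```bash
python3 -m handwheel '[[[0,-0.03,0,0,0,0],[0,-0.07,0,0,0,0],[0,-0.11,0,0,0,0],[0.001,-0.14,-0.01,0,0,0],[0.004,-0.157,-0.035,0,0,0],[0.008,-0.157,-0.07,0,0,0],[0.012,-0.157,-0.107,0,0,0],[0.017,-0.157,-0.145,0,0,0],[0.021,-0.157,-0.183,0,0,0],[0.025,-0.157,-0.22,0,0,0],[0.03,-0.157,-0.26,0,0,0],[0.034,-0.157,-0.298,0,0,0]]]'
python3 -m handwheel '[[[0.004,0,-0.037,0,0,0],[0.008,0,-0.074,0,0,0],[0.013,0,-0.11,0,0,0],[0.017,0,-0.147,0,0,0],[0.021,0,-0.184,0,0,0],[0.025,0,-0.22,0,0,0],[0.028,0,-0.25,0,0,0],[0.031,0,-0.275,0,0,0],[0.033,0,-0.29,0,0,0],[0.034,0,-0.295,0,0,0],[0.034,0,-0.295,0,0,0],[0.034,0,-0.295,0,0,0]]]'
python3 - <<'E'
from h import *
s=r.get_state(); print(s["tool_pos"],s["opening"],R.from_quat(s["eef_rot"]).as_matrix().round(3),s["q"].round(2) if hasattr(s["q"],"round") else s["q"])
im=snapshot("wrist"); cv2.imwrite("pics/w8.png",im[:,:,::-1])
E
```

```text
clock: 25.28
tool_pos: [0.5053, -0.0195, 0.198]
eef_rot: [0.707, -0.024, 0.024, -0.706]
contact_force: [1.0, -1.1, -2.2]
opening: 0.353
clock: 26.28
tool_pos: [0.5197, -0.3122, 0.198]
eef_rot: [-0.706, 0.024, -0.023, 0.707]
contact_force: [-0.5, 0.6, -1.1]
opening: 0.354
[ 0.519674   -0.31222371  0.19797581] 0.35441990026673686 [[ 0.998 -0.     0.066]
 [-0.066  0.002  0.998]
 [-0.001 -1.     0.001]] [ 0.83  0.78 -0.66  1.65  0.58  0.91  1.45]
```

View pics/w8.png

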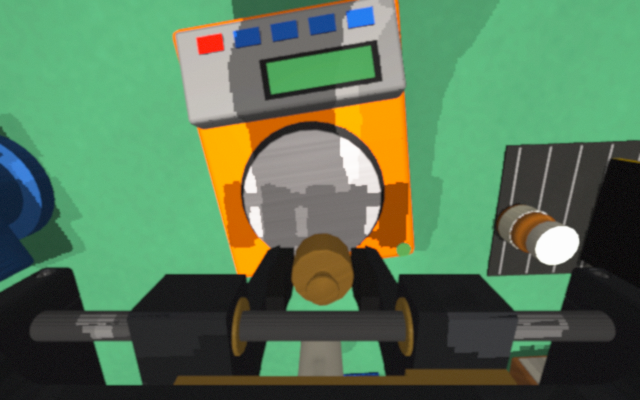

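Jar and mat show at right. The pan's visible rim spans (243..383, 130..245). I'll fit a circle to it.

```bash
python3 - <<'E'
from h import *
from scipy.optimize import least_squares
im=cv2.imread("pics/w8.png")[:,:,::-1].copy();K=get_calibration("wrist")
hsv=cv2.cvtColor(im,cv2.COLOR_RGB2HSV); m=cv2.inRange(hsv,(0,0,90),(180,60,255)); k=np.zeros_like(m); k[120:240,225:400]=255; m&=k
n,l,st,ce=cv2.connectedComponentsWithStats(m); i=1+np.argmax(st[1:,4]); print(st[i])
c=max(cv2.findContours((l==i).astype(np.uint8),0,1)[0],key=len)[:,0]
c=c[(c[:,1]<232)&~((c[:,1]>228))]
p=plane(K,c,.078)
f=lambda q:np.hypot(p[:,0]-q[0],p[:,1]-q[1])-q[2]
s=least_squares(f,[.52,-.31,.065],loss="soft_l1",f_scale=.001); print(s.x*1000, np.abs(s.fun).mean(),len(p))
s=least_squares(lambda q:f([q[0],q[1],.065]),[.52,-.31],loss="soft_l1",f_scale=.001); print(s.x*1000)
E
```

```text
[  243   130   138   110 12581]
[ 519.5339258  -320.97655199   64.476939  ] 0.0003561756131247275 257
[ 520.11559494 -320.99758613]
```

```bash
python3 - <<'E'
from h import *
K=get_calibration("wrist"); print(proj(K,[[.5197,-.3122,.2285],[.52,-.321,.078],[.523,-.314,.078]]))
im=snapshot("scene");cv2.imwrite("pics/s8.png",im[:,:,::-1])
im=cv2.imread("pics/w1.png")[:,:,::-1].copy()
# w1 camera: infer from tool pose then (calibration relative to tool constant)
T0=np.array(K["T"]);s=r.get_state();A=np.eye(4);A[:3,:3]=R.from_quat(s["eef_rot"]).as_matrix();A[:3,3]=s["tool_pos"]
B=np.eye(4);B[:3,:3]=R.from_quat([.5,-.5,.5,-.5]).as_matrix();B[:3,3]=[0.5087,-0.3025,0.2386]
K1=dict(K);K1["T"]=B@np.linalg.inv(A)@T0
from scipy.optimize import least_squares
hsv=cv2.cvtColor(im,cv2.COLOR_RGB2HSV); m=cv2.inRange(hsv,(0,0,60),(180,90,255)); k=np.zeros_like(m); k[140:262,270:398]=255; m&=k
n,l,st,ce=cv2.connectedComponentsWithStats(m); i=1+np.argmax(st[1:,4]); print(st[i])
c=max(cv2.findContours((l==i).astype(np.uint8),0,1)[0],key=len)[:,0]
p=plane(K1,c,.078)
s=least_squares(lambda q:np.hypot(p[:,0]-q[0],p[:,1]-q[1])-q[2],[.52,-.31,.065],loss="soft_l1",f_scale=.001); print(s.x*1000,np.abs(s.fun).mean())
E
```

```text
[[320.99900928 293.52793722]
 [311.99445368 200.58234832]
 [319.60415749 203.14697128]]
[  273   140   120   119 10391]
[ 519.45280212 -319.55166776   64.99959456] 0.0013569108353601153
```

```bash
python3 -m handwheel '[[[0.001,0.02,-0.0075,0,0,0],[0.001,0.045,-0.0075,0,0,0],[0.001,0.07,-0.0075,0,0,0],[0.001,0.09,-0.0075,0,0,0],[0.001,0.1,-0.0075,0,0,0],[0.001,0.105,-0.0075,0,0,0],[0.001,0.107,-0.0075,0,0,0],[0.001,0.109,-0.0075,0,0,0],[0.001,0.11,-0.0075,0,0,0],[0.001,0.11,-0.0075,0,0,0],[0.001,0.11,-0.0075,0,0,0]]]'
python3 -m handwheel '[[[0,0.0005,0,0,0,0],[0,0.001,0,0,0,0],[0,0.0015,0,0,0,0],[0,0.002,0,0,0,0],[0,0.002,0,0,0,0]]]'
```

```text
clock: 27.3
tool_pos: [0.5207, -0.3215, 0.089]
eef_rot: [0.707, -0.023, 0.024, -0.707]
contact_force: [0.3, -0.0, -0.5]
opening: 0.352
clock: 27.72
tool_pos: [0.5202, -0.3213, 0.0861]
eef_rot: [-0.707, 0.024, -0.024, 0.707]
contact_force: [-0.1, 0.8, -0.8]
opening: 0.351
```

```bash
python3 -m handwheel '[[[0,0.0005,0,0,0,0],[0,0.001,0,0,0,0],[0,0.001,0,0,0,0],[0,0.0015,0,0,0,0],[0,0.0015,0,0,0,0]]]'
python3 -m handwheel '[[[0,0.0005,0,0,0,0],[0,0.0005,0,0,0,0],[0,0.001,0,0,0,0],[0,0.001,0,0,0,0]]]'
```

```text
clock: 28.13
tool_pos: [0.5202, -0.3213, 0.0846]
eef_rot: [-0.707, 0.024, -0.024, 0.707]
contact_force: [0.1, -0.6, -1.9]
opening: 0.352
clock: 28.47
tool_pos: [0.5203, -0.3213, 0.0838]
eef_rot: [0.707, -0.024, 0.024, -0.707]
contact_force: [0.5, -0.3, -1.6]
opening: 0.352
```

```bash
python3 -m handwheel '[[[0,0.0005,0,0,0,0],[0,0.0005,0,0,0,0],[0,0.0005,0,0,0,0]]]'
python3 -m handwheel '[[[0,0.0005,0,0,0,0],[0,0.0005,0,0,0,0],[0,0.0005,0,0,0,0]]]'
```

```text
clock: 28.72
tool_pos: [0.5203, -0.3213, 0.0837]
eef_rot: [0.707, -0.024, 0.024, -0.707]
contact_force: [-1.8, 0.5, 4.1]
opening: 0.351
clock: 28.97
tool_pos: [0.5204, -0.3213, 0.0837]
eef_rot: [0.707, -0.024, 0.024, -0.707]
contact_force: [-2.9, 1.2, 8.6]
opening: 0.349
```

The weight is down on the pan with light contact. I release it, retreat, and go hover over the thick panel.

```bash
python3 -m handwheel '[[[0,0,0,0,0,0],[0,0,0,0,0,0],[0,0,0,0,0,0],[0,0,0,0,0,0],[0,-0.005,0,0,0,0],[0,-0.02,0,0,0,0],[0,-0.05,0,0,0,0],[0,-0.08,0,0,0,0],[0,-0.11,0,0,0,0],[0,-0.11,0,0,0,0]]]' 0.1
python3 -m handwheel '[[[0.031,0,0.42,0,0,0],[0.031,0,0.42,0,0,0],[0.031,0,0.42,0,0,0],[0.031,0,0.42,0,0,0],[0.031,0,0.42,0,0,0],[0.031,0,0.42,0,0,0],[0.031,0,0.42,0,0,0],[0.031,0,0.42,0,0,0],[0.031,0,0.42,0,0,0],[0.031,0,0.42,0,0,0],[0.031,0,0.42,0,0,0],[0.031,0,0.42,0,0,0]]]' -0.09
python3 - <<'E'
from h import *
s=r.get_state(); print(s["tool_pos"],s["opening"],R.from_quat(s["eef_rot"]).as_matrix().round(3))
K=get_calibration("wrist"); im=snapshot("wrist"); im2=snapshot("side");im3=snapshot("scene")
blob(im,(95,120,60),(125,255,255),(260,60,400,330),K,.103,"blue")
blob(im,(24,150,100),(34,255,255),(180,60,300,310),K,.103,"yellow")
cv2.imwrite("pics/w9.png",np.hstack([im[80:380,150:500],im2[80:380,180:530]])[:,:,::-1])
cv2.imwrite("pics/s9.png",im3[:,:,::-1])
E
```

```text
clock: 29.8
tool_pos: [0.5239, -0.322, 0.1989]
eef_rot: [0.708, -0.02, 0.028, -0.706]
contact_force: [0.9, 0.6, -0.3]
opening: 0.554
clock: 30.8
tool_pos: [0.5794, 0.1005, 0.1931]
eef_rot: [-0.706, 0.021, -0.022, 0.708]
contact_force: [0.3, 0.0, -0.3]
opening: 0.453
[0.57935532 0.10052607 0.19307963] 0.4527968331096235 [[ 0.998  0.001  0.061]
 [-0.061  0.003  0.998]
 [ 0.001 -1.     0.003]]
blue n 2927 px [305 126  21 152] mean mm [572.  95.] rect c [576.9  94.6] size [ 16.4 133.3] long axis deg -3.8
yellow n 1929 px [218 129  35 154] mean mm [571.8  24.2] rect c [574.9  24.3] size [ 26.  137.9] long axis deg -11.3
```

View pics/w9.png

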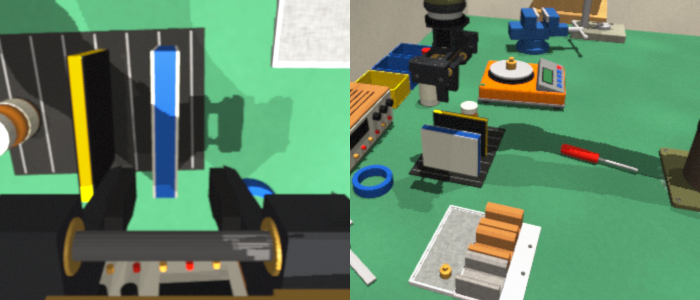

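The weight sits mid-pan and both panels and the jar stand on the mat. The blue panel is slightly left of the jaws' centre while the arm settles, so I re-read the pose before descending.

```bash
python3 -m handwheel '[[[0,0.01,0,0,0,0],[0,0.02,0,0,0,0],[0,0.03,0,0,0,0],[0,0.03,0,0,0,0],[0,0.03,0,0,0,0],[0,0.03,0,0,0,0]]]'
python3 - <<'E'
from h import *
s=r.get_state(); print(s["tool_pos"],R.from_quat(s["eef_rot"]).as_matrix().round(3))
K=get_calibration("wrist"); im=snapshot("wrist")
blob(im,(95,120,60),(125,255,255),(270,60,390,330),K,.103,"blue")
E
```

```text
clock: 31.45
tool_pos: [0.5795, 0.0955, 0.1625]
eef_rot: [-0.707, 0.024, -0.024, 0.707]
contact_force: [-0.6, -0.6, 0.1]
opening: 0.454
[0.57952996 0.09554533 0.16253928] [[ 0.998 -0.     0.068]
 [-0.068  0.     0.998]
 [-0.    -1.     0.   ]]
blue n 3783 px [309 126  25 172] mean mm [571.3  95.4] rect c [576.7  95. ] size [ 16.7 134.6] long axis deg -3.7
```

```bash
python3 -m handwheel '[[[0,0.03,0,0,0,0],[0,0.06,0,0,0,0],[0,0.085,0,0,0,0],[0,0.098,0,0,0,0],[0,0.102,0,0,0,0],[0,0.102,0,0,0,0],[0,0.102,0,0,0,0]]]'
python3 -m handwheel '[[[0,0,0,0,0,0],[0,0,0,0,0,0],[0,0,0,0,0,0],[0,0,0,0,0,0],[0,0,0,0,0,0],[0,0,0,0,0,0]]]' -1 20
python3 -m handwheel '[[[0,-0.005,0,0,0,0],[0,-0.015,0,0,0,0],[0,-0.03,0,0,0,0],[0,-0.05,0,0,0,0],[0,-0.07,0,0,0,0],[0,-0.09,0,0,0,0],[0,-0.105,0,0,0,0],[0,-0.11,0,0,0,0],[0,-0.11,0,0,0,0]]]'
python3 -m handwheel '[[[-0.01,0,0.014,0,0,0],[-0.03,0,0.04,0,0,0],[-0.05,0,0.066,0,0,0],[-0.075,0,0.098,0,0,0],[-0.1,0,0.13,0,0,0],[-0.125,0,0.162,0,0,0],[-0.145,0,0.188,0,0,0],[-0.155,0,0.204,0,0,0],[-0.159,0,0.21,0,0,0],[-0.159,0,0.21,0,0,0],[-0.159,0,0.21,0,0,0],[-0.159,0,0.21,0,0,0]]]'
```

```text
clock: 32.08
tool_pos: [0.5805, 0.0961, 0.0619]
eef_rot: [-0.706, 0.023, -0.025, 0.707]
contact_force: [0.5, 1.1, 0.9]
opening: 0.456
clock: 32.58
tool_pos: [0.5803, 0.0957, 0.0618]
eef_rot: [-0.707, 0.023, -0.025, 0.707]
contact_force: [0.1, -0.8, 6.2]
opening: 0.245
clock: 33.33
tool_pos: [0.5801, 0.0958, 0.1722]
eef_rot: [-0.706, 0.023, -0.025, 0.707]
contact_force: [-0.4, -0.1, -2.2]
opening: 0.248
clock: 34.33
tool_pos: [0.4364, 0.3133, 0.1701]
eef_rot: [0.708, -0.025, 0.025, -0.706]
contact_force: [0.1, -0.7, -1.7]
opening: 0.251
```

```bash
python3 -m handwheel '[[[0,0.02,0,0,0,0],[0,0.045,0,0,0,0],[0,0.055,0,0,0,0],[0,0.06,0,0,0,0],[0,0.06,0,0,0,0],[0,0.06,0,0,0,0],[0,0.06,0,0,0,0]]]'
python3 - <<'E'
from h import *
s=r.get_state(); print(s["tool_pos"],R.from_quat(s["eef_rot"]).as_matrix().round(3))
im=snapshot("wrist"); im2=snapshot("side");im3=snapshot("scene")
cv2.imwrite("pics/w10.png",np.hstack([cv2.resize(im[80:280,200:440],(480,400)),im2[180:400,220:380].repeat(2,0).repeat(2,1)[:400]])[:,:,::-1])
E
```

```text
clock: 34.92
tool_pos: [0.4358, 0.3162, 0.1117]
eef_rot: [-0.706, 0.024, -0.025, 0.707]
contact_force: [-0.3, 1.3, -1.3]
opening: 0.244
[0.4357681  0.31621071 0.1116532 ] [[ 0.998  0.001  0.068]
 [-0.068  0.001  0.998]
 [ 0.001 -1.     0.001]]
```

View pics/w10.png

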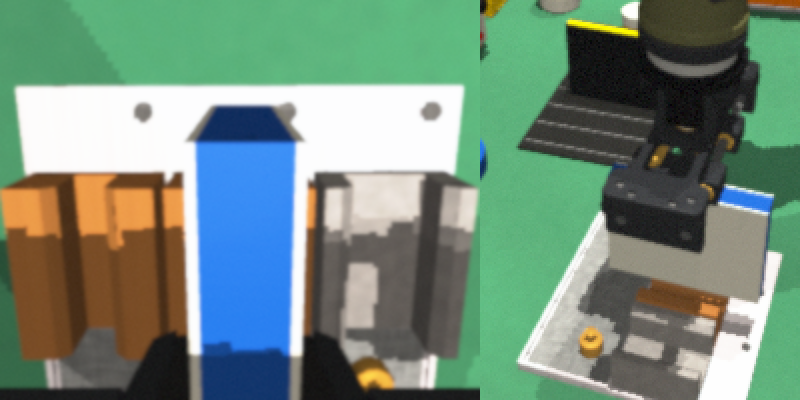

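The panel hovers right above the wide slot (15 views used). I insert it slowly while watching the force.

```bash
python3 -m handwheel '[[[0,0.004,0,0,0,0],[0,0.008,0,0,0,0],[0,0.012,0,0,0,0],[0,0.015,0,0,0,0],[0,0.018,0,0,0,0],[0,0.018,0,0,0,0],[0,0.018,0,0,0,0]]]'
python3 -m handwheel '[[[0,0.003,0,0,0,0],[0,0.006,0,0,0,0],[0,0.009,0,0,0,0],[0,0.012,0,0,0,0],[0,0.012,0,0,0,0]]]'
```

```text
clock: 35.65
tool_pos: [0.435, 0.3158, 0.0924]
eef_rot: [0.707, -0.024, 0.024, -0.707]
contact_force: [0.2, 0.2, -2.5]
opening: 0.243
clock: 36.07
tool_pos: [0.4349, 0.3156, 0.0801]
eef_rot: [0.707, -0.024, 0.024, -0.706]
contact_force: [-0.4, 0.5, -2.2]
opening: 0.252
```

```bash
python3 -m handwheel '[[[0,0.002,0,0,0,0],[0,0.004,0,0,0,0],[0,0.006,0,0,0,0],[0,0.006,0,0,0,0]]]'
python3 -m handwheel '[[[0,0.0005,0,0,0,0],[0,0.001,0,0,0,0],[0,0.001,0,0,0,0],[0,0.001,0,0,0,0]]]'
python3 -m handwheel '[[[0,0.0005,0,0,0,0],[0,0.001,0,0,0,0],[0,0.001,0,0,0,0],[0,0.001,0,0,0,0]]]'
```

```text
clock: 36.4
tool_pos: [0.435, 0.3157, 0.0744]
eef_rot: [0.707, -0.024, 0.024, -0.707]
contact_force: [0.4, 0.0, -2.4]
opening: 0.242
clock: 36.73
tool_pos: [0.4352, 0.3159, 0.0738]
eef_rot: [-0.707, 0.024, -0.024, 0.707]
contact_force: [-0.3, -0.3, -2.6]
opening: 0.245
clock: 37.07
tool_pos: [0.4352, 0.3159, 0.0728]
eef_rot: [-0.707, 0.024, -0.024, 0.707]
contact_force: [0.0, -0.3, -1.0]
opening: 0.249
```

```bash
python3 -m handwheel '[[[0,0.0005,0,0,0,0],[0,0.001,0,0,0,0],[0,0.001,0,0,0,0],[0,0.001,0,0,0,0]]]'
python3 -m handwheel '[[[0,0.0005,0,0,0,0],[0,0.001,0,0,0,0],[0,0.001,0,0,0,0],[0,0.001,0,0,0,0]]]'
```

```text
clock: 37.4
tool_pos: [0.4351, 0.316, 0.0727]
eef_rot: [-0.707, 0.024, -0.024, 0.707]
contact_force: [-1.8, -1.9, 8.3]
opening: 0.244
clock: 37.73
tool_pos: [0.4352, 0.3159, 0.0726]
eef_rot: [0.707, -0.023, 0.024, -0.707]
contact_force: [-2.5, -3.2, 17.5]
opening: 0.248
```

```bash
python3 -m handwheel '[[[0,0,0,0,0,0],[0,0,0,0,0,0],[0,0,0,0,0,0],[0,0,0,0,0,0],[0,-0.005,0,0,0,0],[0,-0.02,0,0,0,0],[0,-0.05,0,0,0,0],[0,-0.08,0,0,0,0],[0,-0.1,0,0,0,0],[0,-0.1,0,0,0,0]]]' -0.09
python3 -m handwheel '[[[0.164,0,-0.281,0,0,0],[0.164,0,-0.281,0,0,0],[0.164,0,-0.281,0,0,0],[0.164,0,-0.281,0,0,0],[0.164,0,-0.281,0,0,0],[0.164,0,-0.281,0,0,0],[0.164,0,-0.281,0,0,0],[0.164,0,-0.281,0,0,0],[0.164,0,-0.281,0,0,0],[0.164,0,-0.281,0,0,0],[0.164,0,-0.281,0,0,0],[0.164,0,-0.281,0,0,0]]]'
python3 -m handwheel '[[[0,0,0,0,0,0],[0,0,0,0,0,0],[0,0,0,0,0,0]]]'
python3 - <<'E'
from h import *
s=r.get_state(); print(s["tool_pos"],R.from_quat(s["eef_rot"]).as_matrix().round(3))
K=get_calibration("wrist"); im=snapshot("wrist");cv2.imwrite("pics/w11.png",im[:,:,::-1])
blob(im,(24,150,100),(34,255,255),(270,60,390,310),K,.103,"yellow")
K=get_calibration("scene"); im=snapshot("scene");cv2.imwrite("pics/s11.png",im[:,:,::-1])
blob(im,(95,120,100),(125,255,255),(390,270,500,345),K,.114,"blue scene z.114")
K=get_calibration("side"); im=snapshot("side");cv2.imwrite("pics/d11.png",im[:,:,::-1])
blob(im,(95,120,100),(125,255,255),(270,265,385,320),K,.114,"blue side z.114")
E
```

```text
clock: 38.57
tool_pos: [0.4367, 0.3179, 0.1747]
eef_rot: [-0.705, 0.022, -0.026, 0.709]
contact_force: [0.5, 0.8, 0.0]
opening: 0.455
clock: 39.57
tool_pos: [0.5789, 0.0266, 0.1706]
eef_rot: [-0.706, 0.023, -0.022, 0.707]
contact_force: [0.2, 0.1, -0.5]
opening: 0.452
clock: 39.82
tool_pos: [0.5795, 0.0255, 0.1709]
eef_rot: [-0.707, 0.023, -0.023, 0.707]
contact_force: [0.3, 1.3, 0.4]
opening: 0.457
[0.57947784 0.02551551 0.1708619 ] [[ 0.998  0.     0.066]
 [-0.066  0.     0.998]
 [ 0.    -1.     0.   ]]
yellow n 2354 px [312 126  16 165] mean mm [569.7  24.3] rect c [576.2  23.8] size [ 11.3 133.1] long axis deg -3.8
blue scene z.114 n 531 px [421 288  63  35] mean mm [436.8 313.2] rect c [435.7 313.1] size [ 16.  133.3] long axis deg -3.2
blue side z.114 n 566 px [285 280  80  24] mean mm [432.1 315.2] rect c [433.7 315. ] size [ 15.5 131.1] long axis deg -3.8
```

```bash
python3 -m handwheel '[[[0,0.03,-0.0015,0,0,0],[0,0.06,-0.0015,0,0,0],[0,0.09,-0.0015,0,0,0],[0,0.105,-0.0015,0,0,0],[0,0.11,-0.0015,0,0,0],[0,0.11,-0.0015,0,0,0],[0,0.11,-0.0015,0,0,0]]]'
python3 -m handwheel '[[[0,0,0,0,0,0],[0,0,0,0,0,0],[0,0,0,0,0,0],[0,0,0,0,0,0],[0,0,0,0,0,0],[0,0,0,0,0,0],[0,0,0,0,0,0]]]' -1 20
python3 -m handwheel '[[[0,-0.005,0,0,0,0],[0,-0.015,0,0,0,0],[0,-0.03,0,0,0,0],[0,-0.05,0,0,0,0],[0,-0.07,0,0,0,0],[0,-0.09,0,0,0,0],[0,-0.11,0,0,0,0],[0,-0.115,0,0,0,0],[0,-0.115,0,0,0,0],[0,-0.115,0,0,0,0]]]'
python3 -m handwheel '[[[-0.01,0,0.015,0,0,0],[-0.03,0,0.04,0,0,0],[-0.05,0,0.067,0,0,0],[-0.075,0,0.1,0,0,0],[-0.1,0,0.134,0,0,0],[-0.125,0,0.168,0,0,0],[-0.145,0,0.195,0,0,0],[-0.158,0,0.213,0,0,0],[-0.164,0,0.221,0,0,0],[-0.164,0,0.221,0,0,0],[-0.164,0,0.221,0,0,0],[-0.164,0,0.221,0,0,0]]]'
```

```text
clock: 40.55
tool_pos: [0.5802, 0.0233, 0.0614]
eef_rot: [-0.707, 0.023, -0.024, 0.707]
contact_force: [0.1, -0.0, -0.5]
opening: 0.451
clock: 41.13
tool_pos: [0.5801, 0.023, 0.0614]
eef_rot: [-0.707, 0.024, -0.024, 0.707]
contact_force: [-0.8, -0.2, 4.9]
opening: 0.16
clock: 41.97
tool_pos: [0.5792, 0.0226, 0.1753]
eef_rot: [0.707, -0.024, 0.024, -0.707]
contact_force: [-0.4, 0.1, -2.3]
opening: 0.157
clock: 42.97
tool_pos: [0.432, 0.252, 0.175]
eef_rot: [0.708, -0.025, 0.025, -0.706]
contact_force: [0.8, -0.2, -1.7]
opening: 0.158
```

Descend to just above the block, settle and read.

```bash
python3 -m handwheel '[[[0,0.02,0,0,0,0],[0,0.045,0,0,0,0],[0,0.058,0,0,0,0],[0,0.063,0,0,0,0],[0,0.063,0,0,0,0],[0,0.063,0,0,0,0],[0,0.063,0,0,0,0],[0,0.063,0,0,0,0],[0,0.063,0,0,0,0]]]'
```

```text
clock: 43.72
tool_pos: [0.4315, 0.2547, 0.1135]
eef_rot: [-0.706, 0.024, -0.024, 0.707]
contact_force: [1.0, 0.5, -0.4]
opening: 0.157
```

```bash
python3 -m handwheel '[[[0,0.004,0.0008,0,0,0],[0,0.008,0.0008,0,0,0],[0,0.012,0.0008,0,0,0],[0,0.015,0.0008,0,0,0],[0,0.018,0.0008,0,0,0],[0,0.018,0.0008,0,0,0],[0,0.018,0.0008,0,0,0]]]'
python3 -m handwheel '[[[0,0.003,0,0,0,0],[0,0.006,0,0,0,0],[0,0.009,0,0,0,0],[0,0.012,0,0,0,0],[0,0.012,0,0,0,0]]]'
python3 -m handwheel '[[[0,0.002,0,0,0,0],[0,0.004,0,0,0,0],[0,0.006,0,0,0,0],[0,0.0075,0,0,0,0],[0,0.0075,0,0,0,0]]]'
```

```text
clock: 44.3
tool_pos: [0.4309, 0.2553, 0.0944]
eef_rot: [0.707, -0.024, 0.024, -0.707]
contact_force: [0.2, -0.1, -1.3]
opening: 0.156
clock: 44.72
tool_pos: [0.4308, 0.2551, 0.0821]
eef_rot: [0.707, -0.024, 0.024, -0.706]
contact_force: [0.8, -0.7, -0.9]
opening: 0.155
clock: 45.13
tool_pos: [0.4309, 0.2552, 0.0749]
eef_rot: [0.707, -0.024, 0.024, -0.707]
contact_force: [-0.2, -0.1, -0.6]
opening: 0.151
```

```bash
python3 -m handwheel '[[[0,0.0005,0,0,0,0],[0,0.001,0,0,0,0],[0,0.0015,0,0,0,0],[0,0.0015,0,0,0,0]]]'
python3 -m handwheel '[[[0,0.0005,0,0,0,0],[0,0.001,0,0,0,0],[0,0.001,0,0,0,0],[0,0.001,0,0,0,0]]]'
python3 -m handwheel '[[[0,0.0005,0,0,0,0],[0,0.001,0,0,0,0],[0,0.001,0,0,0,0],[0,0.001,0,0,0,0]]]'
```

```text
clock: 45.47
tool_pos: [0.431, 0.2553, 0.0737]
eef_rot: [-0.707, 0.024, -0.024, 0.707]
contact_force: [0.6, -0.1, -1.6]
opening: 0.156
clock: 45.8
tool_pos: [0.431, 0.2553, 0.0727]
eef_rot: [0.707, -0.024, 0.024, -0.707]
contact_force: [0.2, -0.6, -1.2]
opening: 0.158
clock: 46.13
tool_pos: [0.431, 0.2555, 0.0723]
eef_rot: [-0.707, 0.024, -0.024, 0.707]
contact_force: [-1.7, -1.3, 5.4]
opening: 0.156
```

Contact came at the expected floor height. I give a light press, release, retreat and check.

```bash
python3 -m handwheel '[[[0,0.0005,0,0,0,0],[0,0.001,0,0,0,0],[0,0.001,0,0,0,0]]]'
python3 -m handwheel '[[[0,0,0,0,0,0],[0,0,0,0,0,0],[0,0,0,0,0,0],[0,0,0,0,0,0],[0,-0.005,0,0,0,0],[0,-0.02,0,0,0,0],[0,-0.05,0,0,0,0],[0,-0.09,0,0,0,0],[0,-0.13,0,0,0,0],[0,-0.17,0,0,0,0],[0,-0.17,0,0,0,0]]]' -0.09
python3 -m handwheel '[[[0,0,0,0,0,0],[0,0,0,0,0,0],[0,0,0,0,0,0],[0,0,0,0,0,0],[0,0,0,0,0,0]]]'
python3 - <<'E'
from h import *
I={}
for c in ["scene","side","wrist"]:
    K=get_calibration(c); im=snapshot(c); I[c]=im
    yb,bb={"scene":((380,250,490,330),(400,280,500,345)),"side":((280,250,385,280),(270,265,385,320)),"wrist":((250,60,420,330),(300,60,450,330))}[c]
    blob(im,(24,150,100),(34,255,255),yb,K,.114,c+" yellow"); blob(im,(95,120,80),(125,255,255),bb,K,.114,c+" blue")
w=cv2.resize(I["wrist"][70:370,180:480],(400,400)); s=cv2.resize(I["side"][90:390,200:500],(400,400))
cv2.imwrite("pics/fin.png",np.hstack([w,s])[:,:,::-1])
print(r.get_state()["tool_pos"])
E
```

```text
clock: 46.38
tool_pos: [0.4311, 0.2556, 0.0722]
eef_rot: [-0.707, 0.023, -0.024, 0.707]
contact_force: [-2.8, -1.5, 16.0]
opening: 0.158
clock: 47.3
tool_pos: [0.4335, 0.2584, 0.2475]
eef_rot: [-0.704, 0.021, -0.027, 0.71]
contact_force: [0.6, -0.3, 0.0]
opening: 0.456
clock: 47.72
tool_pos: [0.4304, 0.2549, 0.2395]
eef_rot: [0.707, -0.025, 0.023, -0.706]
contact_force: [-0.1, -0.1, 0.5]
opening: 0.453
scene yellow n 416 px [401 264  64  45] mean mm [435.7 254.4] rect c [445.9 255. ] size [ 28.4 159.7] long axis deg 3.5
scene blue n 536 px [421 288  63  36] mean mm [437.6 313.2] rect c [436.4 312.9] size [ 16.8 134.7] long axis deg -2.7
side yellow n 317 px [299 259  73  19] mean mm [419.7 255.5] rect c [427.9 255.1] size [ 14.1 128.7] long axis deg -3.7
side blue n 568 px [285 280  81  24] mean mm [431.2 315.2] rect c [433.2 315. ] size [ 15.6 131.8] long axis deg -3.9
wrist yellow n 1490 px [316 126  14 132] mean mm [422.3 256.1] rect c [428.4 255.6] size [ 12.4 130. ] long axis deg -3.4
wrist blue n 2088 px [374 125  25 130] mean mm [424.  316.2] rect c [430.1 315.7] size [ 21.7 128.4] long axis deg -0.8
[0.43069154 0.25526745 0.24012064]
```

View pics/fin.png

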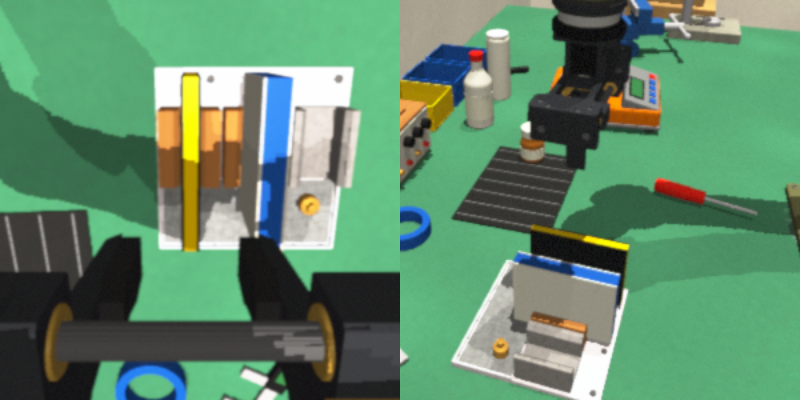

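The final view shows both panels seated in their slots, the small weight unmoved and the jar on the mat. The jar looks close to the mat's edge, so I measure that margin.

```bash
python3 - <<'E'
from h import *
K=get_calibration("wrist");s=r.get_state();A=np.eye(4);A[:3,:3]=R.from_quat(s["eef_rot"]).as_matrix();A[:3,3]=s["tool_pos"]
B=np.eye(4);B[:3,:3]=np.array([[.998,0,.066],[-.066,.002,.998],[-.001,-1,.001]]);B[:3,3]=[.5197,-.3122,.198]
K1=dict(K);K1["T"]=B@np.linalg.inv(A)@np.array(K["T"])
print("w8 mat edge",plane(K1,[[507,147],[488,275]],.003)*1000,"lid",plane(K1,[[557,245]],.073)*1000)
im=cv2.imread("pics/w8.png")[:,:,::-1].copy()
blob(im,(0,0,200),(180,40,255),(530,215,585,275),K1,.073,"w8 lid")
im=cv2.imread("pics/d11.png")[:,:,::-1].copy();K=get_calibration("side")
for c in ["side","scene"]:
    K=get_calibration(c);im=snapshot(c)
    b=boxes_of("jar_mid",c); m=boxes_of("mat_top",c); 
    for q in b: l,t,rr,bo=q["bbox"]; print(c,"jar",np.round(q["bbox"]),round(q["confidence"],2),"lid",plane(K,[[(l+rr)/2,t+6]],.073)*1000,"base near pt",plane(K,[[(l+rr)/2,bo]],.003)*1000)
    print("mat",[np.round(x["bbox"]) for x in m])
cv2.imwrite("pics/jarz.png",cv2.resize(snapshot("scene")[150:310,220:400],(720,640),interpolation=2)[:600,:,::-1])
E
```

```text
w8 mat edge [[ 493.02861767  -98.02968244]
 [ 659.3918176  -102.12545705]] lid [[584.38081671 -78.21242813]]
w8 lid n 1287 px [535 226  44  39] mean mm [584.5 -78.6] rect c [584.8 -78.7] size [42.1 42.5] long axis deg 63.6
side jar [291. 182. 310. 214.] 0.77 lid [[576.48293859 -66.1778717 ]] base near pt [[572.43735359 -50.22004239]]
mat [array([238., 201., 332., 266.]), array([270., 342., 280., 359.])]
scene jar [281. 190. 305. 219.] 0.94 lid [[583.93044314 -80.81840896]] base near pt [[596.41079025 -64.22851832]]
mat [array([263., 188., 374., 305.]), array([225.,  76., 350., 174.]), array([281., 190., 306., 219.])]
```

The picture limit is reached. The measurements put the jar at y ≈ -0.076 with the mat's edge at y ≈ -0.100, so its rim is right at the edge. I'll move it about 45 mm inward.

```bash
python3 -m handwheel '[[[0.01,0,-0.02,0,0,0],[0.03,0,-0.055,0,0,0],[0.05,0,-0.09,0,0,0],[0.07,0,-0.127,0,0,0],[0.09,0,-0.164,0,0,0],[0.11,0,-0.2,0,0,0],[0.13,0,-0.236,0,0,0],[0.15,0,-0.27,0,0,0],[0.165,0,-0.3,0,0,0],[0.176,0,-0.32,0,0,0],[0.176,0,-0.32,0,0,0],[0.176,0,-0.32,0,0,0]]]' 1 15
python3 -m handwheel '[[[0,0.03,0,0,0,0],[0,0.06,0,0,0,0],[0,0.09,0,0,0,0],[0,0.1,0,0,0,0],[0,0.1,0,0,0,0],[0,0.1,0,0,0,0]]]'
python3 - <<'E'
from h import *
s=r.get_state();K=get_calibration("wrist");im=snapshot("wrist");print(s["tool_pos"],s["opening"])
blob(im,(0,0,170),(180,40,255),(270,180,380,330),K,.073,"lid")
print("expect lid px",proj(K,[[.585,-.076,.073]]),[(np.round(b["bbox"]),round(b["confidence"],2)) for b in boxes_of("jar_mid","wrist")])
E
```

```text
clock: 49.22
tool_pos: [0.5851, -0.0774, 0.2403]
eef_rot: [-0.707, 0.025, -0.025, 0.707]
contact_force: [-0.9, 0.9, 0.0]
opening: 1.0
clock: 49.72
tool_pos: [0.5852, -0.0744, 0.1414]
eef_rot: [-0.706, 0.023, -0.023, 0.707]
contact_force: [-0.1, -0.1, 1.0]
opening: 0.996
[ 0.58521391 -0.07442606  0.14143147] 0.9962874000142745
lid n 2126 px [291 193  53  50] mean mm [583.9 -78.3] rect c [584.4 -78.4] size [40.4 40.6] long axis deg 86.2
expect lid px [[320.02862288 218.75732068]] [(array([291., 174., 344., 247.]), 0.8), (array([288.,  83., 558., 263.]), 0.43)]
```

```bash
python3 -m handwheel '[[[0,0.03,-0.003,0,0,0],[0,0.06,-0.003,0,0,0],[0,0.09,-0.003,0,0,0],[0,0.105,-0.003,0,0,0],[0,0.109,-0.003,0,0,0],[0,0.109,-0.003,0,0,0],[0,0.109,-0.003,0,0,0]]]'
python3 -m handwheel '[[[0,0,0,0,0,0],[0,0,0,0,0,0],[0,0,0,0,0,0],[0,0,0,0,0,0],[0,0,0,0,0,0],[0,0,0,0,0,0],[0,0,0,0,0,0],[0,0,0,0,0,0]]]' -1 15
```

```text
clock: 50.4
tool_pos: [0.5862, -0.0786, 0.0334]
eef_rot: [-0.707, 0.023, -0.025, 0.707]
contact_force: [-0.6, -1.0, -0.9]
opening: 0.999
clock: 51.07
tool_pos: [0.5848, -0.0788, 0.0319]
eef_rot: [-0.707, 0.024, -0.024, 0.707]
contact_force: [-1.0, -1.0, 1.9]
opening: 0.534
```

```bash
python3 -m handwheel '[[[0,-0.01,0,0,0,0],[0,-0.02,0,0,0,0],[0,-0.02,0.015,0,0,0],[0,-0.02,0.035,0,0,0],[0,-0.02,0.05,0,0,0],[0,-0.02,0.055,0,0,0],[0,-0.02,0.055,0,0,0],[0,-0.01,0.055,0,0,0],[0,-0.005,0.055,0,0,0],[0,-0.003,0.055,0,0,0],[0,-0.002,0.055,0,0,0],[0,-0.002,0.055,0,0,0]]]'
python3 -m handwheel '[[[0,0.0005,0,0,0,0],[0,0.001,0,0,0,0],[0,0.0015,0,0,0,0],[0,0.002,0,0,0,0],[0,0.002,0,0,0,0]]]'
```

```text
clock: 52.07
tool_pos: [0.5881, -0.0248, 0.0331]
eef_rot: [0.707, -0.025, 0.024, -0.707]
contact_force: [0.3, -0.1, -1.6]
opening: 0.536
clock: 52.48
tool_pos: [0.5886, -0.024, 0.0319]
eef_rot: [0.707, -0.024, 0.024, -0.707]
contact_force: [-0.2, -0.1, -1.6]
opening: 0.535
```

```bash
python3 -m handwheel '[[[0,0.0005,0,0,0,0],[0,0.001,0,0,0,0],[0,0.001,0,0,0,0],[0,0.001,0,0,0,0]]]'
```

```text
clock: 52.82
tool_pos: [0.5886, -0.024, 0.0318]
eef_rot: [0.707, -0.024, 0.024, -0.707]
contact_force: [-1.9, -0.7, 7.5]
opening: 0.535
```

Contact. I release, retreat upward, and run the last checks.

```bash
python3 -m handwheel '[[[0,0,0,0,0,0],[0,0,0,0,0,0],[0,0,0,0,0,0],[0,0,0,0,0,0],[0,0,0,0,0,0],[0,-0.01,0,0,0,0],[0,-0.04,0,0,0,0],[0,-0.08,0,0,0,0],[0,-0.12,0,0,0,0],[0,-0.16,0,0,0,0],[0,-0.2,0,0,0,0],[0,-0.2,0,0,0,0]]]' 1
python3 -m handwheel '[[[-0.03,-0.03,0.04,0,0,0],[-0.06,-0.05,0.08,0,0,0],[-0.06,-0.05,0.08,0,0,0],[-0.06,-0.05,0.08,0,0,0],[-0.06,-0.05,0.08,0,0,0],[-0.06,-0.05,0.08,0,0,0]]]'
python3 - <<'E'
from h import *
print(r.get_state()["tool_pos"],r.get_state()["clock"])
for c in ["scene","side","wrist"]:
    K=get_calibration(c); im=snapshot(c); cv2.imwrite(f"pics/last_{c}.png",im[:,:,::-1])
    for t,z in [("jar_mid",.038),("big_weight_mid",.096),("small_weight_mid",.018),("thin_panel_mid",.064),("thick_panel_mid",.064)]:
        for b in boxes_of(t,c)[:2]:
            l,tt,rr,bo=b["bbox"]; print(c,t,round(b["confidence"],2),np.round(b["bbox"]),(plane(K,[[(l+rr)/2,(tt+bo)/2]],z)*1000).round(0))
K=get_calibration("side"); im=cv2.imread("pics/last_side.png")[:,:,::-1].copy()
blob(im,(24,150,100),(34,255,255),(280,250,385,280),K,.114,"yellow"); blob(im,(95,120,80),(125,255,255),(270,265,385,320),K,.114,"blue")
blob(im,(8,120,60),(30,255,255),(310,125,370,160),K,.106,"brass on pan")
E
```

```text
clock: 53.82
tool_pos: [0.5927, -0.0223, 0.2393]
eef_rot: [-0.706, 0.019, -0.029, 0.708]
contact_force: [1.4, -0.1, 0.7]
opening: 0.996
clock: 54.32
tool_pos: [0.5342, 0.0589, 0.2807]
eef_rot: [0.707, -0.024, 0.024, -0.706]
contact_force: [-0.2, 0.1, -0.8]
opening: 0.996
[0.53416302 0.05890277 0.28069986] 54.3167
scene jar_mid 0.95 [293. 210. 315. 237.] [[587. -21.]]
scene big_weight_mid 0.64 [268. 102. 279. 120.] [[ 519. -319.]]
scene small_weight_mid 0.62 [428. 359. 437. 368.] [[503. 374.]]
scene thin_panel_mid 0.73 [398. 266. 464. 316.] [[436. 259.]]
scene thin_panel_mid 0.26 [293. 208. 316. 238.] [[592.  -8.]]
scene thick_panel_mid 0.86 [413. 288. 484. 341.] [[434. 316.]]
scene thick_panel_mid 0.21 [397. 265. 465. 313.] [[433. 254.]]
side jar_mid 0.6 [282. 190. 303. 225.] [[584. -22.]]
side big_weight_mid 0.54 [337. 135. 350. 155.] [[ 509. -305.]]
side small_weight_mid 0.74 [271. 343. 281. 359.] [[499. 372.]]
side thin_panel_mid 0.73 [299. 255. 374. 316.] [[424. 247.]]
side thick_panel_mid 0.85 [283. 277. 365. 346.] [[433. 312.]]
side thick_panel_mid 0.54 [240. 281. 373. 394.] [[449. 370.]]
wrist jar_mid 0.91 [244. 195. 285. 242.] [[592. -25.]]
wrist big_weight_mid 0.62 [  0. 180.  24. 207.] [[ 521. -301.]]
wrist small_weight_mid 0.6 [  0.  28. 143. 252.] [[ 469. -278.]]
wrist thin_panel_mid 0.9 [459.   0. 537. 138.] [[423. 266.]]
wrist thick_panel_mid 0.62 [513.   0. 609. 142.] [[430. 337.]]
yellow n 390 px [297 258  75  20] mean mm [429.3 255.3] rect c [429.7 254.8] size [ 14.2 131.5] long axis deg -3.9
blue n 574 px [285 280  81  25] mean mm [431.4 315.3] rect c [433.3 315.2] size [ 15.8 131.9] long axis deg -3.9
brass on pan n 122 px [312 140  15  20] mean mm [ 569.6 -226.5] rect c [ 567.2 -235.2] size [ 30.7 132.7] long axis deg -81.7
```

```bash
python3 -c "
from plant import job
print(job.finish_job())"
```

```text
the job is handed in; nothing more can be done
None
```

The job is done and handed in at about 54 s of the 131 s allowed. The jar and both panels were stood on the mat, the big weight was set on the pan, and then the thick and thin panels went back into their slots.

**Panels:** The last pictures show both upright. Their top edges lie where they did at the start, to about 2 mm (the thick one about 2 mm further along its slot, as I intended). Each stopped at the height expected for the slot floor.

**Weights:** The big weight measures (519, -319) mm in the scene view, against a fitted pan centre of (520, -320) mm. It came down at under 10 N. The small weight was never touched.

**Jar:** I first set the jar down with its rim right at the mat's edge, perhaps 1–2 mm over it. After the panels were back I picked it up again and moved it about 55 mm inward, to roughly (587, -23) mm, well inside the mat.

**Checks that disagreed or failed:**
- The side camera puts the big weight about 15 mm off the pan centre. It showed a similar offset for the jar, so I put it down to a bias there.
- A partly cut-off wrist view puts the big weight about 19 mm off.
- The colour check for the big weight in the side view picked up something else, so I ignored it.
- The 16-picture limit was used up before the jar was moved again, so its final position is confirmed only by measurement.

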